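Tamp the drying cassette and slide its cover home

TASK

The dry-air cassette on the tilted stand has just been filled, and its lumps of drying agent stand proud and cocked, so the cover will not go on. Press the lumps down level on the bottom of the cell with the flat hand tamper (not with the fingers or the cover), stand the tamper upright on the table again, and then lay the slotted cover on the ledges and slide it down the slope under the two keeper lips until it is fully home against the end stop. Leave the two small bottles where they are.

Things in the scene. Friction and masses are not known exactly. Their poses are not given: they have to be found in the camera images.
- cassette: Open aluminium box, 117 x 100 x 50 mm, fixed on the stand, tilted 30 degrees so that its open top leans towards the robot. Origin: middle of its underside; z square out of the open top, x up the slope (away from the robot), y across, level. In mm: cell |x| < 52, |y| < 38, floor z = 4, open above over |y| < 39. Walls end in a ledge at z = 40 for the cover. Takes 60 N.
- cover_seat (a point): Middle of the cassette at ledge height (0, 0, 40 mm in its frame), axes as the cassette's. The cover's underside is centred here when home. Guide walls at |y| = 46.5 mm, to 7 mm above the ledge, with flared lead-ins at x = -17 to 55 (to 14 mm above the ledge, |y| up to 55). The upper end (+x) is open above the ledge.
- keeper_lips (a point): Midway between the two keeper lips, at their underside: (-40, 0, 47) mm in the cassette's frame, axes as its. One lip on each side, x = -60 to -20, |y| = 39 to 50, z = 47 to 50.5 mm in the cassette's frame, with 3 mm of room over the cover. The end stop's face is at x = -56 mm, up to z = 50.
- lump_1: Lump 1 of 6: rough whitish chunk, 33 x 37 x 32 mm, in the cell. Origin: middle of its flat top (about 24 x 26 mm), z square to it. Seated and level, the origin is at (-34.5, 19, 36) mm in the cassette's frame, z along the cassette's; at the start up to 15 mm higher and cocked up to 0.24 rad. Wedged: it stays where left and gives way at about 1.5 N.
- lump_2: Lump 2 of 6: rough whitish chunk, 33 x 37 x 32 mm, in the cell. Origin: middle of its flat top (about 24 x 26 mm), z square to it. Seated and level, the origin is at (-34.5, -19, 36) mm in the cassette's frame, z along the cassette's; at the start up to 15 mm higher and cocked up to 0.24 rad. Wedged: it stays where left and gives way at about 1.5 N.
- lump_3: Lump 3 of 6: rough whitish chunk, 33 x 37 x 32 mm, in the cell. Origin: middle of its flat top (about 24 x 26 mm), z square to it. Seated and level, the origin is at (0, 19, 36) mm in the cassette's frame, z along the cassette's; at the start up to 15 mm higher and cocked up to 0.24 rad. Wedged: it stays where left and gives way at about 1.5 N.
- lump_4: Lump 4 of 6: rough whitish chunk, 33 x 37 x 32 mm, in the cell. Origin: middle of its flat top (about 24 x 26 mm), z square to it. Seated and level, the origin is at (0, -19, 36) mm in the cassette's frame, z along the cassette's; at the start up to 15 mm higher and cocked up to 0.24 rad. Wedged: it stays where left and gives way at about 1.5 N.
- lump_5: Lump 5 of 6: rough whitish chunk, 33 x 37 x 32 mm, in the cell. Origin: middle of its flat top (about 24 x 26 mm), z square to it. Seated and level, the origin is at (34.5, 19, 36) mm in the cassette's frame, z along the cassette's; at the start up to 15 mm higher and cocked up to 0.24 rad. Wedged: it stays where left and gives way at about 1.5 N.
- lump_6: Lump 6 of 6: rough whitish chunk, 33 x 37 x 32 mm, in the cell. Origin: middle of its flat top (about 24 x 26 mm), z square to it. Seated and level, the origin is at (34.5, -19, 36) mm in the cassette's frame, z along the cassette's; at the start up to 15 mm higher and cocked up to 0.24 rad. Wedged: it stays where left and gives way at about 1.5 N.
- tamper_centre (a point): Hand tamper, 108 mm tall, 0.2 to 0.4 kg, upright on its plate; this point is on its axis half-way up, 54 mm above the flat face, z up along the grip. Black grip 26 mm (x) x 40 mm (y), 20 to 107 mm above the face: take it across the 26 mm. A half-turn about z makes no difference. Pressing all lumps under it takes 3 to 10 N, then it stops hard when they are seated.
- tamper: The same hand tamper; origin: middle of its flat face, axes as at tamper_centre. Aluminium plate 70 mm (x) x 66 mm (y) x 12 mm. The cell is 104 x 76 mm, so the plate goes in with its x up the slope and needs two presses, 13 mm up and 13 mm down the slope from the middle.
- cover_centre (a point): Cover: slotted steel plate 112 mm (x, the way it slides) x 87 mm (y) x 4 mm, 0.16 to 0.26 kg, lying flat, with an upright fin across its middle, 10 mm (x) x 50 mm (y), to 50 mm above the underside; take it across the 10 mm. This point is in the fin, 25 mm above the middle of the underside, z up. A half-turn about z makes no difference.
- cover: The same cover; origin: middle of its underside, axes as at cover_centre. To go on it is laid on the ledges about 43 mm up the slope from home, its lower edge just clear of the lips, then slid down the slope (cassette -x) under them to the stop. It has 3 mm of room on each side between the guide walls.
- stand: Foot of the cassette's stand: dark plate 124 x 92 x 10 mm with posts, fixed on the table; origin: middle of its underside on the table; x as seen from above points the way the cassette's slope rises.
- ethanol_vial: Bystander: small white bottle with a blue cap, 32 x 32 x 68 mm, standing; origin at its underside.
- oil_bottle: Bystander: small white bottle with a black cap, 26 x 26 x 67 mm, standing; origin at its underside.

How it is judged:
By the outcome, as a careful person would: the job done as asked, in the order asked, and still so for the second after the job is handed in, with the robot touching nothing.
It also fails if it takes over 69 s, if anything falls off the work surface, if the arm or the gripper's body presses on something with over 40 N, if the wrist force passes 120 N, or if a joint passes its speed limit or range.

ROBOT

A 6-joint arm with a two-finger parallel gripper is mounted at the origin on a cart in front of the work surface, level with it; the furniture and walls round the work are solid. World frame = base frame: x ahead of the robot, y to its left, z up, the work surface at z = 0. Lengths are in m, angles in degrees, forces in N, time in s.
With the tool pointing down it reaches from about 0.4 to 0.825 m from the base axis. Payload 7 kg.
Tool frame: the origin (TCP) lies on the centre line of the jaws, within the pads' length; the fingertips stand 19 mm ahead of it and the grasp point (between the pads) is the TCP; z points along the fingers, y is the line along which they close (so a half turn about z gives the same grasp; the last joint's range is limited). The gripper opens to 88 mm and grips with 3 to 60 N. Pads are 19 mm wide; open, the fingers measure 130 mm over their backs; the gripper's body (78 mm by 193 mm) begins 47 mm behind the grasp point.
Start: joints at [89.273, 20.546, 0.682, 0, -70.136, -16.507], TCP at [0.2, 0.645, 0.246] pointing down, gripper open.
Joint ranges: [-176.03, 176.03], [-82.01, 121.73], [-58.28, 71.71], [-173.87, 95.51], [-174.79, -0.11], [-173.66, 173.66]. Speed limits (degrees/s): [136.94, 136.94, 172.46, 180, 180, 180].

INTERFACE

Orientations are given as [roll, pitch, yaw] about the fixed x, y, z axes, in that order (R = Rz(yaw) Ry(pitch) Rx(roll)).
In Python, from plant import * gives the robot as it stands. The module is installed in compiled form; this text tells all that it offers.
- The arm moves only by the tool play_rows, never from a script. Its argument "deltas" is a list of rows, each a list of 6 numbers: the shift along the world's x, y, z scaled (see below), then the turn, a rotation vector about the world's x, y, z scaled (see below). A call has 1 to 10 rows; each row shifts and turns the commanded pose from where the row before left it; what a row does not reach is not made up. The controller multiplies each number of a shift by 800 mm and each number of a turn by 180 degrees. A row lasts 1/10 s, in which the tool goes at most 50 mm and 8.59 degrees, less where a joint would pass 70% of its speed; a pose out of reach is approached as far as the arm can. A call with a number of a shift or a turn outside -1 to 1 is refused whole. A call with a gripper value outside its range is refused whole. "gripper" is the gripper command: -1 is shut, 1 is fully open, values between are in proportion, set as the call begins (left out, the last holds). The fingers move at their own pace and stop on an object; the grip force is fixed at half the most. Time passes only in rows, so rows that do not move let the fingers close. It gives the time, the measured TCP pose, the force, the opening and the grip force at its end, in the units of the state.
- get_obs(): the state, without advancing time (a new reading comes with each control period).
- snapshot(name): name is "side" or "top" or "wrist"; returns (picture, depth): 420x560x3 uint8, blue, green, red; 420x560 float32, m along the optical axis (not along the pixel's ray), 0 where there is no reading.
- camera_model(name): a dict with "fx", "fy", "cx", "cy" (pixels), "k1" (the pictures are not rectified: a ray, as slopes to the right and down, at radius r is drawn at 1 + k1 r^2 times it, then the intrinsics apply), "world_to_cam" (4x4, takes a point from world to camera coordinates). Camera axes: x right, y down, z forward; pixel columns grow to the right and rows downward; lengths in m; the calibration is good to about 2 mm. A picture is of the moment at which its call begins: read the wrist's pose just before it. camera_model takes no time and is no camera call; for the wrist camera it gives the pose at the moment of the call.
- close_job(): hands the job in; it is judged then, once.
The state is a dict: "clock": time; "joint_pos": joint angles; "qvel": joint speeds; "tau": joint torques, N m; "tool_pos": TCP position; "orientation": TCP orientation; "force": force on the tool from outside, world axes, zero at the start; "moment": the same for the moment, N m; "opening": finger opening in m; "gripper_force": force on a finger pad.
Only numpy, scipy, OpenCV 4.12 (cv2) and the standard library are available. Lean on these libraries where they do the work, as an engineer would, in place of code of your own. Each camera call takes 0.05 s, during which the arm holds its last target. There are 200 camera calls.

## Working session

There is one attempt and no reset: what is moved stays moved. The work goes in short steps, Python scripts to look and compute and a tool call to move; the robot and the scene stay as the last step left them, time stands still between calls to the robot, and variables do not carry over. Pictures are saved under pics/ and viewed, at most 10 in all, crops included, and the job is handed in when it is done.

Besides the shell and the picture viewer there is one more tool, called by a JSON object that holds its "op" and its "data", one argument or row to a line. play_rows: Moves the arm, as the interface text tells. Its arguments: {"type":"object","properties":{"deltas":{"type":"array","items":{"type":"array","items":{"type":"number","minimum":-1,"maximum":1}}},"gripper":{"type":"number"}},"required":["deltas"]}

```bash
mkdir -p pics
python3 - <<'E'
from plant import *
import cv2,numpy as np
print(get_obs())
for n in("top","side"):
    p,d=snapshot(n); cv2.imwrite(f"pics/{n}0.png",p); np.savez(f"{n}0.npz",p=p,d=d)
    print(n,camera_model(n))
E
```

```text
{'clock': 0.0, 'joint_pos': array([ 8.92734541e+01,  2.05924143e+01,  6.32661958e-01, -2.02806190e-02,
       -7.01365383e+01, -1.65087250e+01]), 'qvel': array([-0.01544504,  0.03519214,  0.01304403,  0.14421825,  0.10049101,
        0.08163863]), 'tau': array([ 9.52384798e-04, -5.82716453e+01,  2.93057477e+01,  6.99715421e+00,
        7.24798796e-03, -1.64380212e-04]), 'tool_pos': array([0.19986563, 0.64423703, 0.24460267]), 'orientation': array([ 1.79902261e+02, -9.08581296e-03, -1.72421701e+01]), 'force': array([ 0.03462386,  0.25743259, -0.82935414]), 'moment': array([-0.04209932, -0.0314081 , -0.03032008]), 'gripper_force': 0.0, 'opening': 0.08774129765035309}
top {'fx': 525.1967957836931, 'fy': 525.1967957836931, 'cx': 279.1256946019746, 'cy': 209.7132998327522, 'k1': 0.016377413148561136, 'world_to_cam': array([[ 0.01165979, -0.99986219,  0.01181707, -0.32266261],
       [-0.99331192, -0.01293942, -0.1147345 ,  0.53156965],
       [ 0.11487159, -0.01040025, -0.9933259 ,  0.9360633 ],
       [ 0.        ,  0.        ,  0.        ,  1.        ]])}
side {'fx': 495.6965347380235, 'fy': 495.6965347380235, 'cx': 266.86822565767477, 'cy': 217.2990180190731, 'k1': 0.007311195121487693, 'world_to_cam': array([[ 0.10655721,  0.99429307,  0.00518174,  0.24881681],
       [ 0.81577547, -0.08444383, -0.57217097, -0.40570818],
       [-0.56846807,  0.06519607, -0.820118  ,  1.21452467],
       [ 0.        ,  0.        ,  0.        ,  1.        ]])}
```

View pics/top0.png

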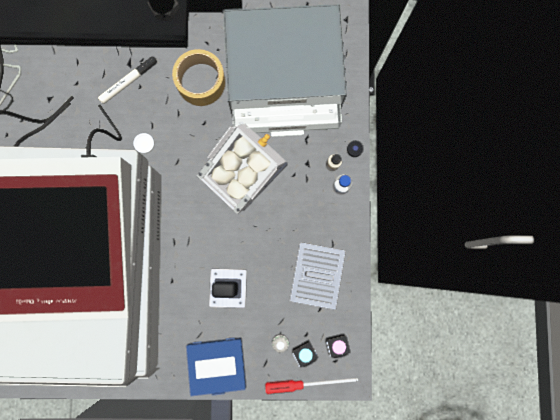

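View pics/side0.png

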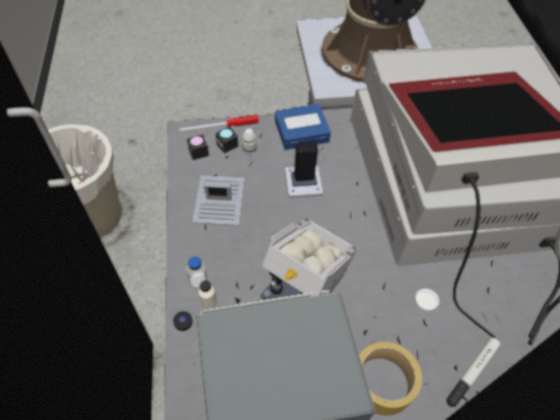

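The top view shows the cassette at about (241,167), the tamper at (227,288), the cover at (318,276) and the bottles at (336,160) and (343,184). The side view agrees. Next I turn the depth into world points.

```bash
cat > h.py <<'E'
import numpy as np,cv2
def K(m): return np.array([[m["fx"],0,m["cx"]],[0,m["fy"],m["cy"]],[0,0,1]])
def cloud(d,m):
    h,w=d.shape; v,u=np.mgrid[:h,:w].astype(float)
    s=cv2.undistortPoints(np.c_[u.ravel(),v.ravel()].reshape(-1,1,2),K(m),np.array([m["k1"],0,0,0])).reshape(-1,2)
    P=np.c_[s,np.ones(len(s))]*d.reshape(-1,1)
    T=np.linalg.inv(m["world_to_cam"]); W=(P@T[:3,:3].T+T[:3,3]).reshape(h,w,3); W[d==0]=np.nan
    return W
def proj(X,m):
    X=np.atleast_2d(X); T=m["world_to_cam"]; P=X@T[:3,:3].T+T[:3,3]; s=P[:,:2]/P[:,2:]; s=s*(1+m["k1"]*(s**2).sum(1,keepdims=True))
    return s*[m["fx"],m["fy"]]+[m["cx"],m["cy"]]
E
python3 - <<'E'
from plant import *
from h import *
for n in("top","side"):
    z=np.load(n+"0.npz"); W=cloud(z["d"],camera_model(n)); np.save(n+"W.npy",W)
    if n=="top":
        for nm,(u0,v0,u1,v1) in dict(inst=(20,160,150,370),box=(235,20,340,90),shelf=(0,0,180,35),right=(385,20,540,270)).items():
            w=W[v0:v1,u0:u1].reshape(-1,3); w=w[~np.isnan(w[:,0])]; print(nm,len(w),w.min(0).round(3),w.max(0).round(3)) if len(w) else print(nm,0)
        for q in[(227,288),(318,276),(241,167),(343,184),(335,160),(240,240),(150,250)]: print(q,W[q[1],q[0]].round(4))
        def rect(nm,box,z0,z1):
            u0,v0,u1,v1=box; w=W[v0:v1,u0:u1].reshape(-1,3); w=w[(w[:,2]>z0)&(w[:,2]<z1)]
            r=cv2.minAreaRect((w[:,:2]*1000).astype(np.float32)); print(nm,len(w),r,np.median(w,0).round(4))
        rect("plate",(200,260,255,315),.006,.03); rect("grip",(200,260,255,315),.09,.13)
        rect("cover",(282,235,355,315),.002,.012); rect("fin",(282,235,355,315),.03,.06)
        rect("table",(250,210,300,235),-.02,.02)
E
```

```text
inst 27183 [ 0.258 -0.101 -0.005] [0.633 0.068 0.26 ]
box 7307 [ 0.722 -0.413  0.143] [ 0.847 -0.237  0.154]
shelf 6277 [ 0.576 -0.241  0.652] [ 0.606 -0.119  0.682]
right 38582 [ 0.43  -0.775 -0.814] [ 1.328 -0.589  0.345]
(227, 288) [ 0.3942 -0.2299  0.1085]
(318, 276) [ 0.4153 -0.3866  0.0507]
(241, 167) [ 0.6098 -0.2458  0.0565]
(343, 184) [ 0.5799 -0.43    0.0635]
(335, 160) [ 0.6234 -0.4155  0.0646]
(240, 240) [ 0.4807 -0.243  -0.0014]
(150, 250) [ 0.4563 -0.0968  0.0968]
plate 929 ((391.78607177734375, -223.17514038085938), (65.80758666992188, 69.89402770996094), 88.67669677734375) [ 0.3986 -0.2284  0.0113]
grip 376 ((392.1744079589844, -223.4379119873047), (26.802074432373047, 38.68719482421875), 1.136700987815857) [ 0.3923 -0.2233  0.1055]
cover 1556 ((418.3332824707031, -390.9429626464844), (146.92190551757812, 135.78466796875), 0.5190625786781311) [ 0.4163 -0.389   0.0036]
fin 164 ((416.342041015625, -389.8700256347656), (49.57244873046875, 10.629307746887207), 80.13786315917969) [ 0.4168 -0.3903  0.0482]
table 1242 ((515.9896850585938, -307.92156982421875), (46.6650390625, 93.65333557128906), 0.7320840954780579) [ 0.5158 -0.3086 -0.0012]
```

Run:
```python
from h import *
t=np.load("top0.npz")["p"][110:225,185:300]; s=np.load("side0.npz")["p"][210:310,250:365]
a=cv2.resize(t,(400,400),interpolation=cv2.INTER_CUBIC); b=cv2.resize(s,(400,348),interpolation=cv2.INTER_CUBIC)
b=cv2.copyMakeBorder(b,0,52,0,0,cv2.BORDER_CONSTANT); cv2.imwrite("pics/cr.png",np.hstack([a,b]))
W=np.load("topW.npy"); w=W[:400,:370].reshape(-1,3); w=w[~np.isnan(w[:,0])]
print("max height by cell; rows x .2-.9, cols y .1..-.5")
for x in np.arange(.2,.9,.05):
    print("%.2f"%x,[ "%4d"%(1000*max(q[:,2])) if len(q:=w[(abs(w[:,0]-x)<.025)&(abs(w[:,1]-y)<.025)]) else "  --" for y in np.arange(.1,-.5,-.05)])
```

```text
max height by cell; rows x .2-.9, cols y .1..-.5
0.20 ['   5', '   5', '   2', '   3', '   4', '  36', '  36', '  35', '  24', '  23', '  15', '  12']
0.25 [' 199', ' 199', ' 199', ' 200', ' 199', '  35', '  36', '  37', '   9', '  39', '  38', '  32']
0.30 [' 199', ' 199', ' 200', ' 201', ' 200', '  35', '  36', '  36', '  61', '  58', '  41', '  40']
0.35 [' 219', ' 220', ' 220', ' 220', ' 218', '   3', '  15', '  17', '   4', '   7', '   7', '   4']
0.40 [' 231', ' 231', ' 231', ' 230', ' 228', '   4', ' 110', ' 110', '   4', '  50', '  51', '   8']
0.45 [' 241', ' 242', ' 241', ' 240', ' 240', '   4', '  15', '  12', '   4', '   8', '   8', '   6']
0.50 [' 252', ' 254', ' 252', ' 251', ' 250', '   3', '   3', '  73', '   5', '   5', '   5', '   4']
0.55 [' 259', ' 260', ' 259', ' 259', ' 655', ' 663', ' 664', ' 662', ' 116', '   4', '  42', '  51']
0.60 [' 257', ' 260', ' 259', ' 260', ' 660', ' 664', ' 675', ' 681', ' 131', '  11', '  68', '  70']
0.65 ['   3', '   2', ' 168', ' 217', '   4', '   5', ' 124', ' 131', ' 121', '  61', '  69', '  64']
0.70 ['  11', '   7', '  14', '  13', '   3', '   4', '   4', ' 153', ' 154', ' 152', ' 153', ' 138']
0.75 ['  10', '  18', '  19', '   3', '  49', '  50', ' 150', ' 154', ' 153', ' 153', ' 153', '   3']
0.80 ['   3', '   4', '  18', '  19', '  50', '  50', ' 151', ' 154', ' 153', ' 152', ' 153', '   3']
0.85 ['   3', '   2', '   4', '  20', '   3', '  48', ' 151', ' 152', ' 152', ' 153', ' 152', '   3']
```

View pics/cr.png

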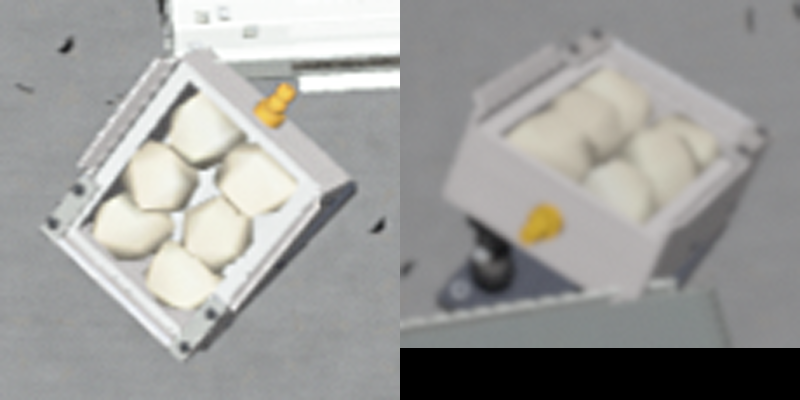

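The crop shows the +x end, with its orange valve, facing up and right at about (270,110). The lips are at the lower left, at about (70,200) and (200,325), so the yaw is about -40°. I'll fit the cassette pose to both depth clouds.

```bash
cat > fit.py <<'E'
from h import *
from scipy.optimize import least_squares
from scipy.spatial.transform import Rotation as R
def Rc(yaw): return (R.from_euler('z',yaw,degrees=True)*R.from_euler('y',-30,degrees=True)).as_matrix()
# patches: (lo,hi) boxes in mm
P=[((58.5,-50,2),(58.5,50,40)),((-58.5,-50,0),(-58.5,50,45)),((-58,50,0),(-20,50,46)),((-58,-50,0),(-20,-50,46)),((-17,50,0),(55,50,38)),((-17,-50,0),(55,-50,38)),
 ((-20,39,40),(58,46.5,40)),((-20,-46.5,40),(58,-39,40)),((52,-46,40),(58.5,46,40)),
 ((-60,39,50.5),(-20,50,50.5)),((-60,-50,50.5),(-20,-39,50.5)),((-58.5,-39,50),(-56,39,50))]
P=[(np.array(a,float),np.array(b,float)) for a,b in P]
def dist(q): return np.min([np.linalg.norm(q-np.clip(q,a,b),axis=1) for a,b in P],0)
def loc(X,p): return ((X*1000-p[:3])@Rc(p[3]))
def fit(X,p0):
    p=np.array(p0,float)
    for it in range(6):
        q=loc(X,p); k=(abs(q[:,0])<66)&(abs(q[:,1])<57)&(q[:,2]>0)&(q[:,2]<56)&~((abs(q[:,0])<53)&(abs(q[:,1])<38.5))
        k&=dist(q)<(15 if it<3 else 6)
        s=least_squares(lambda v:dist(loc(X[k],v)),p,loss='soft_l1',f_scale=1.); p=s.x
    return p,k.sum(),np.median(dist(loc(X[k],p)))
E
python3 - <<'E'
from fit import *
A=[]
for n,b in(("top",(180,110,300,230)),("side",(245,205,370,310))):
    W=np.load(n+"W.npy")[b[1]:b[3],b[0]:b[2]].reshape(-1,3); W=W[~np.isnan(W[:,0])&(W[:,2]>.02)]; W[:,2]+=0.001; A.append(W)
for nm,X in(("top",A[0]),("side",A[1]),("both",np.vstack(A))):
    for p0 in([625,-245,50,-40],[610,-240,60,-45]):
        p,k,m=fit(X,p0); print(nm,p.round(1),k,m.round(2))
q=loc(A[0],p)
for x in(-34.5,0,34.5):
  for y in(19,-19):
    r=q[(abs(q[:,0]-x)<12)&(abs(q[:,1]-y)<12)]; print(x,y,len(r),r[:,2].max().round(1))
W=np.load("topW.npy").reshape(-1,3)
for x in(.4,.45,.5,.55,.6):
    w=W[abs(W[:,0]-x)<.01]; print(x,[(y,int(1000*np.nanmax(w[abs(w[:,1]-y/1000)<.005][:,2],initial=0))) for y in range(-140,-50,10)])
E
```

```text
top [ 620.6 -248.1   58.4  -44.4] 1290 1.94
top [ 613.9 -237.7   69.3  -53.7] 851 2.46
side [ 613.3 -254.6   57.9  -42.5] 2533 0.72
side [ 608.5 -249.5   70.2  -42.4] 2080 1.3
both [ 613.4 -255.1   57.6  -42.5] 4164 0.89
both [ 610.  -249.8   68.1  -42.7] 3607 1.76
-34.5 19 143 32.7
-34.5 -19 141 35.1
0 19 164 42.4
0 -19 161 37.6
34.5 19 163 35.9
34.5 -19 180 37.7
0.4 [(-140, 2), (-130, 2), (-120, 2), (-110, 3), (-100, 107), (-90, 225), (-80, 225), (-70, 225), (-60, 226)]
0.45 [(-140, 2), (-130, 3), (-120, 2), (-110, 2), (-100, 105), (-90, 235), (-80, 236), (-70, 236), (-60, 237)]
0.5 [(-140, 3), (-130, 3), (-120, 3), (-110, 3), (-100, 103), (-90, 246), (-80, 247), (-70, 247), (-60, 248)]
0.55 [(-140, 3), (-130, 3), (-120, 2), (-110, 3), (-100, 101), (-90, 255), (-80, 258), (-70, 258), (-60, 259)]
0.6 [(-140, 656), (-130, 657), (-120, 657), (-110, 2), (-100, 79), (-90, 197), (-80, 199), (-70, 198), (-60, 199)]
```

```bash
cat > multi.py <<'E'
from fit import *
from scipy.optimize import minimize
A=[]
for n,b in(("top",(180,110,300,230)),("side",(245,205,370,310))):
    W=np.load(n+"W.npy")[b[1]:b[3],b[0]:b[2]].reshape(-1,3); W=W[~np.isnan(W[:,0])&(W[:,2]>.025)]; W[:,2]+=0.001
    W=W[(abs(W[:,0]-.61)<.11)&(abs(W[:,1]+.25)<.11)]; A.append(W)
def run(X):
    def cost(p):
        q=loc(X,p); ins=(abs(q[:,0])<52)&(abs(q[:,1])<38)&(q[:,2]>4)&(q[:,2]<56)
        # inside cell: lumps free; elsewhere truncated distance
        return np.where(ins,2.0,np.minimum(dist(q),6)).mean()
    best=None
    for z in(40,48,56,64):
        for yaw in(-36,-42,-48):
            s=minimize(cost,[612,-248,z,yaw],method="Nelder-Mead",options=dict(initial_simplex=np.array([612,-248,z,yaw])+np.vstack([np.zeros(4),np.diag([8,8,6,4])])))
            if best is None or s.fun<best.fun: best=s
    return best.x,best.fun
for nm,X in(("top",A[0]),("side",A[1]),("both",np.vstack(A))):
    p,f=run(X); print(nm,p.round(1),round(f,3))
np.save("cas.npy",p)
from plant import camera_model
for n,b in(("top",(185,110,300,225)),("side",(250,210,365,325))):
    m=camera_model(n); im=cv2.resize(np.load(n+"0.npz")["p"][b[1]:b[3],b[0]:b[2]],None,fx=3.45,fy=3.45,interpolation=cv2.INTER_CUBIC)
    def line(pts,c):
        w=(np.array(pts,float)@Rc(p[3]).T+p[:3])/1000; w[:,2]-=.001
        u=((proj(w,m)-[b[0],b[1]]+.5)*3.45).astype(np.int32); cv2.polylines(im,[u],True,c,1)
    line([(-58.5,-50,0),(58.5,-50,0),(58.5,50,0),(-58.5,50,0)],(255,0,0))
    line([(-52,-39,40),(52,-39,40),(52,39,40),(-52,39,40)],(0,0,255))
    for s in(1,-1): line([(-60,s*39,50.5),(-20,s*39,50.5),(-20,s*50,50.5),(-60,s*50,50.5)],(0,160,0))
    line([(58.5,-50,0),(58.5,50,0),(58.5,50,40),(58.5,-50,40)],(255,0,255))
    globals()[n]=im
cv2.imwrite("pics/ov.png",np.hstack([top,side]))
q=loc(np.vstack(A),p)
for x in(-34.5,0,34.5):
  for y in(19,-19):
    r=q[(abs(q[:,0]-x)<12)&(abs(q[:,1]-y)<12)]; print(x,y,len(r),r[:,2].max().round(1))
E
python3 multi.py
```

```text
top [ 613.5 -255.6   56.9  -42.4] 3.14
side [ 613.  -254.7   57.8  -42.4] 2.731
both [ 613.3 -255.    57.4  -42.4] 2.963
-34.5 19 239 45.0
-34.5 -19 247 47.5
0 19 295 54.6
0 -19 295 49.9
34.5 19 323 48.1
34.5 -19 402 50.7
```

View pics/ov.png

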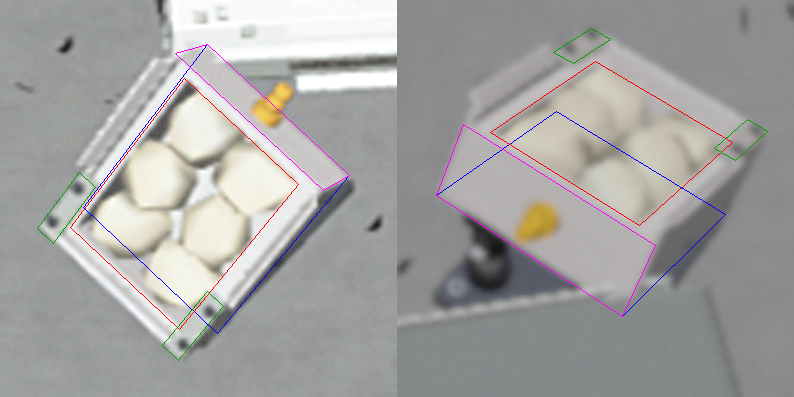

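The overlay matches the cassette edges: the lips sit on the green boxes and the rim on the red one. Lump tops at 45–55 mm are plausible. The gripper will have to lean towards the cassette's -y side by about 25° to stay clear of the instrument. First I raise the arm and swing it over.

{"op": "play_rows", "data": {
  "deltas": [
    [0,0,0.05,0,0,0],
    [0,0,0.05,0,0,-0.04],
    [0,0,0.05,0,0,-0.04],
    [0,0,0.05,0,0,-0.04],
    [0.033,-0.04,0,0,0,-0.04],
    [0.033,-0.04,0,0,0,-0.04],
    [0.033,-0.04,0,0,0,-0.04],
    [0.033,-0.04,0,0,0,-0.04],
    [0.033,-0.04,0,0,0,-0.04],
    [0.033,-0.04,0,0,0,-0.04]
  ],
  "gripper": 1
}}

```text
clock: 1.1
tool_pos: [0.359, 0.4511, 0.4053]
orientation: [180.0, -0.0, -82.3]
force: [0.6, 0.8, -1.0]
opening: 0.0874
gripper_force: 0.0
```

{"op": "play_rows", "data": {
  "deltas": [
    [0.014,-0.055,0,0,0,-0.01],
    [0.014,-0.055,0,0,0,-0.01],
    [0.014,-0.055,0,0,0,-0.01],
    [0.014,-0.055,0,0,0,-0.01],
    [0.014,-0.055,0,0,0,-0.01],
    [0.014,-0.055,0,0,0,-0.01],
    [0.014,-0.055,0,0,0,-0.01],
    [0.014,-0.055,0,0,0,0],
    [0.014,-0.055,0,0,0,0],
    [0.014,-0.055,0,0,0,0]
  ]
}}

```text
clock: 2.1
tool_pos: [0.4702, 0.0108, 0.4056]
orientation: [-180.0, 0.0, -94.6]
force: [1.4, 0.0, 0.1]
opening: 0.0879
gripper_force: 0.0
```

```bash
cat > g.py <<'E'
from plant import *
from h import *
from scipy.spatial.transform import Rotation as R
def fr(yaw,tilt=0): return R.from_euler('z',yaw,degrees=True)*R.from_euler('y',-tilt,degrees=True)
def tool(frame,lean): return frame*R.from_euler('x',lean,degrees=True)*R.from_matrix(np.array([[0,-1,0],[-1,0,0],[0,0,-1]]).T)
C=np.load("cas.npy"); CR=fr(C[3],30); CP=C[:3]/1000
def cas(x,y,z): return CP+CR.apply(np.array([x,y,z])/1000)
def go(pos,rot,o=None,n=None):
    o=o or get_obs(); d=np.array(pos)-o["tool_pos"]; r=(rot*R.from_euler('xyz',o["orientation"],degrees=True).inv()).as_rotvec(degrees=True)
    k=n or int(np.ceil(max(np.linalg.norm(d)/.045,np.linalg.norm(r)/7.5,1)))
    print("n",k,"row",np.r_[d/.8,r/180].__truediv__(k).round(4).tolist(),"tot mm",(d*1000).round(1),"deg",r.round(1))
    return dict(tool_pos=np.array(pos),orientation=rot.as_euler('xyz',degrees=True))
E
python3 - <<'E'
from g import *
W=np.load("sideW.npy").reshape(-1,3); W=W[~np.isnan(W[:,0])]
for nm,c,h in(("grip",(.392,-.223),(.09,.13)),("plate",(.392,-.223),(.006,.02)),("fin",(.416,-.39),(.03,.06)),("cover",(.416,-.39),(.002,.015))):
    w=W[(abs(W[:,0]-c[0])<.07)&(abs(W[:,1]-c[1])<.07)&(W[:,2]>h[0])&(W[:,2]<h[1])]; print(nm,len(w),cv2.minAreaRect((w[:,:2]*1000).astype(np.float32)),w[:,2].max())
print(get_obs()["joint_pos"].round(1))
T=tool(fr(0),25); print(T.as_matrix().round(3)); b=-T.apply([0,0,1])
g=np.array([.392,-.2233,.077])
o=go(g+.08*b+[0,0,.06],T); o=go(g+.08*b,T,o); go(g,T,o)
E
```

```text
grip 337 ((393.5389709472656, -221.8179473876953), (40.004154205322266, 29.19044303894043), 87.34439849853516) 0.10949744348381008
plate 627 ((393.77471923828125, -221.69680786132812), (65.88655853271484, 70.75602722167969), 88.92849731445312) 0.019989865890579384
fin 270 ((417.8633728027344, -388.3818359375), (49.6065559387207, 12.39970588684082), 79.50052642822266) 0.05142122615316025
cover 1369 ((415.75616455078125, -389.97882080078125), (138.14129638671875, 138.22378540039062), 89.0381851196289) 0.014564589822249063
[ 25.4  -3.1  -7.4  -0.  -85.7 -30. ]
[[ 0.    -1.     0.   ]
 [-0.906  0.     0.423]
 [-0.423  0.    -0.906]]
n 8 row [-0.0122, -0.0419, -0.0306, 0.0173, -0.0007, 0.0032] tot mm [ -78.2 -267.9 -196.1] deg [25.  -1.   4.5]
n 2 row [0.0, 0.0, -0.0375, -0.0, -0.0, -0.0] tot mm [  0.   0. -60.] deg [-0. -0. -0.]
n 2 row [0.0, 0.0211, -0.0453, -0.0, -0.0, -0.0] tot mm [  0.   33.8 -72.5] deg [-0. -0. -0.]
```

{"op": "play_rows", "data": {
  "deltas": [
    [-0.0121,-0.0418,-0.0306,0.0173,-0.0007,0.0025],
    [-0.0121,-0.0418,-0.0306,0.0173,-0.0007,0.0025],
    [-0.0121,-0.0418,-0.0306,0.0173,-0.0007,0.0025],
    [-0.0121,-0.0418,-0.0306,0.0173,-0.0007,0.0025],
    [-0.0121,-0.0418,-0.0306,0.0173,-0.0007,0.0025],
    [-0.0121,-0.0418,-0.0306,0.0173,-0.0007,0.0025],
    [-0.0121,-0.0418,-0.0306,0.0173,-0.0007,0.0025],
    [-0.0121,-0.0418,-0.0306,0.0173,-0.0007,0.0025],
    [0,0,0,0,0,0],
    [0,0,0,0,0,0]
  ]
}}

```text
clock: 3.1
tool_pos: [0.3921, -0.2558, 0.2081]
orientation: [179.6, 25.0, -91.3]
force: [-0.3, 0.3, 0.1]
opening: 0.0876
gripper_force: 0.0
```

Run:
```python
from g import *
o=get_obs(); print(o["joint_pos"].round(1),o["tool_pos"].round(4),o["orientation"].round(1))
T=tool(fr(-1),25); b=-T.apply([0,0,1]); g=np.array([.3928,-.2225,.077])
o=go(g+.08*b,T,n=3); go(g,T,o,n=3)
p,d=snapshot("wrist"); cv2.imwrite("pics/w1.png",p)
```

```text
[-27.9  13.4  -9.9 -22.4 -79.7  33.2] [ 0.3921 -0.2558  0.2081] [179.6  25.  -91.3]
n 3 row [0.0, -0.0002, -0.0244, -0.0, -0.0008, 0.0002] tot mm [  0.1  -0.5 -58.6] deg [-0.  -0.4  0.1]
n 3 row [0.0002, 0.0141, -0.0302, 0.0, 0.0, 0.0] tot mm [  0.6  33.8 -72.5] deg [0. 0. 0.]
```

View pics/w1.png

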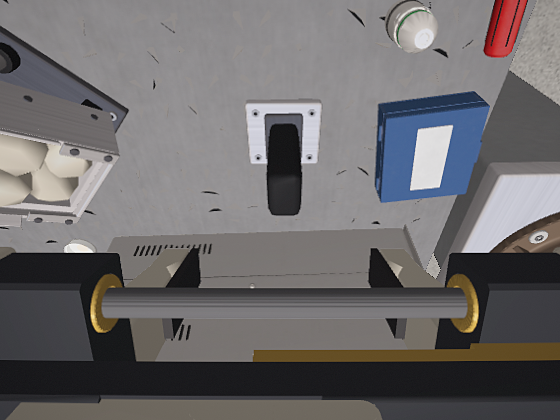

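In the wrist view the tamper at about (285,165) lies midway between the fingers (at 190 and 380). I descend and grip it.

{"op": "play_rows", "data": {
  "deltas": [
    [0,0,-0.0244,0,-0.0008,0],
    [0,0,-0.0244,0,-0.0008,0],
    [0,0,-0.0244,0,-0.0008,0],
    [0,0.0141,-0.0302,0,0,0],
    [0,0.0141,-0.0302,0,0,0],
    [0.0006,0.0141,-0.0302,0,0,0],
    [0,0,0,0,0,0]
  ]
}}

```text
clock: 3.85
tool_pos: [0.3929, -0.2179, 0.0779]
orientation: [-179.9, 25.0, -90.7]
force: [-0.3, 0.4, 0.5]
opening: 0.0875
gripper_force: 0.0
```

{"op": "play_rows", "data": {
  "deltas": [
    [0,0,0,0,0,0],
    [0,0,0,0,0,0],
    [0,0,0,0,0,0],
    [0,0,0,0,0,0],
    [0,0,0,0,0,0],
    [0,0,0,0,0,0],
    [0,0,0,0,0,0]
  ],
  "gripper": -1
}}

```text
clock: 4.55
tool_pos: [0.3934, -0.2212, 0.0787]
orientation: [-179.8, 24.9, -90.8]
force: [-0.3, 0.6, 0.7]
opening: 0.0374
gripper_force: 0.0
```

Run:
```python
from g import *
o=get_obs(); print(o["joint_pos"].round(1),o["tool_pos"].round(4),o["orientation"].round(1),o["opening"],o["gripper_force"],o["force"].round(1))
T=R.from_euler('xyz',o["orientation"],degrees=True)
tam=R.from_euler('z',-1.,degrees=True)  # tamper frame
np.savez("grasp.npz",rel=(tam.inv()*T).as_matrix(), off=tam.inv().apply(o["tool_pos"]-[.3928,-.2225,0]))
off=tam.inv().apply(o["tool_pos"]-[.3928,-.2225,0]); print(off)
Tc=CR*(tam.inv()*T)
f=lambda x,y,z: CP+CR.apply(np.array([x,y,z])/1000+off)
# lift 130 mm, then above cassette hover
lift=dict(tool_pos=o["tool_pos"]+[0,0,.15],orientation=o["orientation"])
o2=go(f(13,0,130),Tc,lift); o3=go(f(13,0,75),Tc,o2); o4=go(f(13,0,36),Tc,o3)
# gripper body corners
for x in(-96.5,96.5):
  for t in(-39,39):
    for bk in(47,200): print(x,t,bk,(o4["tool_pos"]+Tc.apply(np.array([t,x,-bk])/1000)).round(3))
```

```text
[-25.   20.1 -19.6 -25.6 -63.3  38.4] [ 0.3934 -0.2212  0.0787] [-179.8   24.9  -90.8] 0.037448596924312474 0.0 [-0.3  0.6  0.7]
[0.00055394 0.0013577  0.07869367]
n 7 row [0.0272, 0.0053, 0.0029, -0.009, -0.0226, -0.0321] tot mm [152.5  29.6  16.2] deg [-11.3 -28.5 -40.5]
n 2 row [0.0127, -0.0116, -0.0298, -0.0, -0.0, -0.0] tot mm [ 20.3 -18.6 -47.6] deg [-0. -0. -0.]
n 1 row [0.018, -0.0164, -0.0422, -0.0, -0.0, -0.0] tot mm [ 14.4 -13.2 -33.8] deg [-0. -0. -0.]
-96.5 -39 47 [ 0.631 -0.248  0.263]
-96.5 -39 200 [ 0.536 -0.248  0.383]
-96.5 39 47 [ 0.595 -0.311  0.235]
-96.5 39 200 [ 0.5   -0.312  0.355]
96.5 -39 47 [ 0.508 -0.135  0.166]
96.5 -39 200 [ 0.413 -0.136  0.286]
96.5 39 47 [ 0.472 -0.199  0.138]
96.5 39 200 [ 0.377 -0.199  0.257]
```

{"op": "play_rows", "data": {
  "deltas": [
    [0,0,0,0,0,0],
    [0,0,0,0,0,0],
    [0,0,0,0,0,0],
    [0,0,0,0,0,0],
    [0,0,0,0,0,0]
  ]
}}

```text
clock: 5.05
tool_pos: [0.3934, -0.221, 0.0785]
orientation: [-179.8, 24.9, -90.8]
force: [-0.6, 0.1, -3.3]
opening: 0.0262
gripper_force: 30.0
```

Run:
```python
from g import *
o=get_obs(); print(o["tool_pos"].round(4),o["orientation"].round(2),o["opening"],o["gripper_force"],o["force"].round(1))
```

```text
[ 0.3934 -0.221   0.0785] [-179.76   24.94  -90.84] 0.026215121033259146 29.985874593257904 [-0.6  0.1 -3.3]
```

{"op": "play_rows", "data": {
  "deltas": [
    [0,0,0.0375,0,0,0],
    [0,0,0.0375,0,0,0],
    [0,0,0.0375,0,0,0],
    [0,0,0.0375,0,0,0],
    [0,0,0.0375,0,0,0],
    [0,0,0,0,0,0]
  ]
}}

```text
clock: 5.65
tool_pos: [0.395, -0.2222, 0.2326]
orientation: [-179.3, 24.7, -90.6]
force: [1.7, -1.1, -3.6]
opening: 0.0258
gripper_force: 30.0
```

{"op": "play_rows", "data": {
  "deltas": [
    [0.0212,0.0041,0.0023,-0.007,-0.0176,-0.025],
    [0.0212,0.0041,0.0023,-0.007,-0.0176,-0.025],
    [0.0212,0.0041,0.0023,-0.007,-0.0176,-0.025],
    [0.0212,0.0041,0.0023,-0.007,-0.0176,-0.025],
    [0.0212,0.0041,0.0023,-0.007,-0.0176,-0.025],
    [0.0212,0.0041,0.0023,-0.007,-0.0176,-0.025],
    [0.0212,0.0041,0.0023,-0.007,-0.0176,-0.025],
    [0.0212,0.0041,0.0023,-0.007,-0.0176,-0.025],
    [0.0212,0.0041,0.0023,-0.007,-0.0176,-0.025],
    [0,0,0,0,0,0]
  ]
}}

```text
clock: 6.65
tool_pos: [0.5353, -0.1966, 0.2398]
orientation: [-149.0, 20.5, -118.7]
force: [-1.7, 0.2, -4.2]
opening: 0.0259
gripper_force: 30.0
```

```bash
cat >> g.py <<'E'
try:
    G=np.load("grasp.npz"); TO=G["off"]*[0,1,0]+[0.0003,0,.0785]; Tc=CR*R.from_matrix(G["rel"])
except Exception: pass
def f(x,y,z): return CP+CR.apply(np.array([x,y,z])/1000+TO)
def wherec(o):
    T=R.from_euler('xyz',o["orientation"],degrees=True); rel=(CR.inv()*T*R.from_matrix(G["rel"]).inv())
    p=o["tool_pos"]-(T*R.from_matrix(G["rel"]).inv()).apply(TO)
    print("tamper face in cas mm",(CR.inv().apply(p-CP)*1000).round(1),"rot",rel.as_rotvec(degrees=True).round(2),"F cas",CR.inv().apply(o["force"]).round(1))
E
python3 - <<'E'
from g import *
o=get_obs(); wherec(o); print(o["joint_pos"].round(1),o["force"].round(1))
z=snapshot("side"); zt=snapshot("top"); wr,dw=snapshot("wrist")
cv2.imwrite("pics/s2.png",np.hstack([cv2.resize(z[0][140:320,220:400],(400,400)),cv2.resize(wr,(400,300))[:300].copy() if 0 else cv2.copyMakeBorder(cv2.resize(wr,(400,300)),0,100,0,0,cv2.BORDER_CONSTANT)]))
o2=go(f(13,0,75),Tc,n=3); go(f(13,0,55),Tc,o2)
E
```

```text
tamper face in cas mm [  4.9 -11.5 128. ] rot [-0.44  1.4   1.56] F cas [-3.3 -1.  -2.9]
[ -2.1  -4.6 -37.7  -6.3 -20.6 -27.2] [-1.7  0.2 -4.2]
n 3 row [0.012, -0.005, -0.0189, -0.0, -0.0031, -0.0023] tot mm [ 28.9 -12.1 -45.3] deg [-0.  -1.7 -1.3]
n 1 row [0.0092, -0.0084, -0.0217, 0.0, 0.0, 0.0] tot mm [  7.4  -6.7 -17.3] deg [0. 0. 0.]
```

View pics/s2.png

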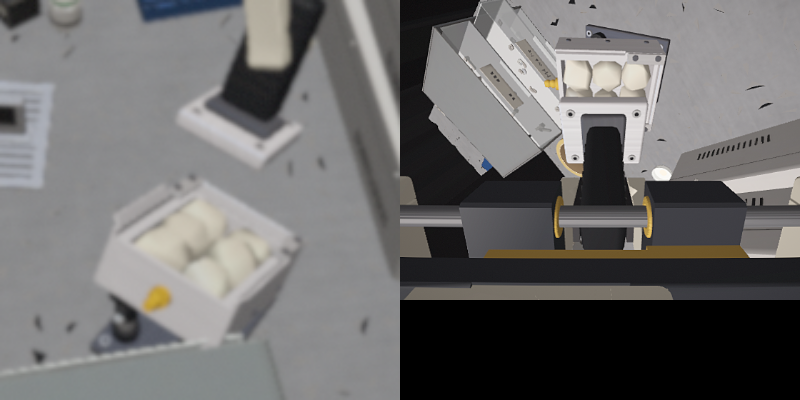

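The tamper is held square, with its plate aligned to the cell, and the cassette lies just ahead. I move to 75 mm above the floor of the cassette frame and measure the plate.

{"op": "play_rows", "data": {
  "deltas": [
    [0.012,-0.005,-0.0189,0,-0.0031,-0.0023],
    [0.012,-0.005,-0.0189,0,-0.0031,-0.0023],
    [0.012,-0.005,-0.0189,0,-0.0031,-0.0023],
    [0,0,0,0,0,0],
    [0,0,0,0,0,0],
    [0,0,0,0,0,0]
  ]
}}

```text
clock: 7.4
tool_pos: [0.5667, -0.2107, 0.1985]
orientation: [-147.1, 21.4, -119.3]
force: [0.1, 1.0, -3.0]
opening: 0.0259
gripper_force: 30.0
```

```bash
cat > plate.py <<'E'
from g import *
def plate(h):
    for n in("side","top"):
        p,d=snapshot(n); W=cloud(d,camera_model(n)).reshape(-1,3); W=W[~np.isnan(W[:,0])]; W[:,2]+=.001
        q=CR.inv().apply(W-CP)*1000
        q=q[(abs(q[:,0])<70)&(abs(q[:,1])<60)&(q[:,2]>h+7)&(q[:,2]<h+17)]
        print(n,len(q),q.min(0).round(1) if len(q) else"",q.max(0).round(1) if len(q) else "",cv2.minAreaRect(q[:,:2].astype(np.float32)) if len(q)>5 else "")
if __name__=="__main__":
    o=get_obs(); wherec(o); print(o["joint_pos"].round(1))
    plate(75)
    go(f(13,0,55),Tc);
E
python3 plate.py
```

```text
tamper face in cas mm [14.7 -0.1 75.8] rot [ 0.04 -0.11 -0.19] F cas [-2.1  0.8 -2.3]
[ -3.8   1.9 -37.1 -11.4 -12.8 -21.6]
side 671 [-17.8 -32.3  82. ] [52.8 33.8 92. ] ((17.47850799560547, 0.7435379028320312), (65.9502944946289, 70.77873229980469), 89.71450805664062)
top 0   
n 1 row [0.0086, -0.0079, -0.0238, -0.0001, 0.0011, 0.0007] tot mm [  6.8  -6.3 -19. ] deg [-0.   0.2  0.1]
```

Run:
```python
from g import *
o=go(f(10.2,-.5,60),Tc,n=3); o=go(f(10.2,-.5,44),Tc,o,n=4); o=go(f(10.2,-.5,38),Tc,o,n=3)
print("1mm down", (CR.apply([0,0,-.001])/.8).round(5)," 1mm x",(CR.apply([.001,0,0])/.8).round(5)," 1mm y",(CR.apply([0,.001,0])/.8).round(5))
```

```text
n 3 row [0.0012, -0.0014, -0.0067, -0.0, 0.0004, 0.0002] tot mm [  2.9  -3.4 -16.1] deg [-0.   0.2  0.1]
n 4 row [0.0018, -0.0017, -0.0043, 0.0, 0.0, 0.0] tot mm [  5.9  -5.4 -13.9] deg [0. 0. 0.]
n 3 row [0.0009, -0.0008, -0.0022, 0.0, 0.0, 0.0] tot mm [ 2.2 -2.  -5.2] deg [0. 0. 0.]
1mm down [ 0.00046 -0.00042 -0.00108]  1mm x [ 0.0008  -0.00073  0.00062]  1mm y [0.00084 0.00092 0.     ]
```

{"op": "play_rows", "data": {
  "deltas": [
    [0.0012,-0.0014,-0.0067,0,0.0004,0.0002],
    [0.0012,-0.0014,-0.0067,0,0.0004,0.0002],
    [0.0012,-0.0014,-0.0067,0,0.0004,0.0002],
    [0,0,0,0,0,0],
    [0,0,0,0,0,0]
  ]
}}

```text
clock: 8.0
tool_pos: [0.5695, -0.2137, 0.1812]
orientation: [-147.4, 21.3, -119.3]
force: [-0.2, -0.5, -2.6]
opening: 0.0261
gripper_force: 30.0
```

Run:
```python
from plate import *
o=get_obs(); wherec(o); plate(60); go(f(10.2,-.5,44),Tc,n=4)
```

```text
tamper face in cas mm [ 9.3 -0.6 58.9] rot [-0.06  0.12 -0.  ] F cas [-1.2 -0.6 -2.4]
side 643 [-25.5 -32.7  67. ] [47.1 33.1 77. ] ((10.87044906616211, 0.21453475952148438), (72.63153839111328, 65.70464324951172), 0.1967511922121048)
top 0   
n 4 row [0.0019, -0.0017, -0.004, -0.0, -0.0001, 0.0] tot mm [  5.9  -5.5 -12.9] deg [-0.  -0.1  0. ]
```

{"op": "play_rows", "data": {
  "deltas": [
    [0.0019,-0.0017,-0.0041,0,0,0],
    [0.0019,-0.0017,-0.0041,0,0,0],
    [0.0019,-0.0017,-0.0041,0,0,0],
    [0.0019,-0.0017,-0.0041,0,0,0],
    [0,0,0,0,0,0]
  ]
}}

```text
clock: 8.6
tool_pos: [0.5757, -0.2192, 0.168]
orientation: [-147.4, 21.3, -119.3]
force: [0.0, -0.2, -2.7]
opening: 0.0262
gripper_force: 30.0
```

Run:
```python
from g import *
wherec(get_obs()); go(f(10.2,-.5,38),Tc,n=3)
```

```text
tamper face in cas mm [ 9.9 -0.4 43.2] rot [-0.06  0.11 -0.02] F cas [-1.2 -0.1 -2.4]
n 3 row [0.0008, -0.0008, -0.0019, -0.0001, -0.0002, 0.0001] tot mm [ 1.9 -2.  -4.5] deg [-0.  -0.1  0. ]
```

{"op": "play_rows", "data": {
  "deltas": [
    [0.0008,-0.0007,-0.002,0,0,0],
    [0.0008,-0.0007,-0.002,0,0,0],
    [0.0008,-0.0007,-0.002,0,0,0],
    [0,0,0,0,0,0]
  ]
}}

```text
clock: 9.0
tool_pos: [0.5775, -0.2209, 0.1637]
orientation: [-147.4, 21.3, -119.3]
force: [-0.3, 1.1, -0.8]
opening: 0.0261
gripper_force: 30.0
```

Run:
```python
from plate import *
wherec(get_obs()); plate(38); go(f(10.2,-.5,36),Tc,n=2)
```

```text
tamper face in cas mm [10.  -0.4 38.3] rot [-0.04  0.07 -0.02] F cas [-1.2  0.6 -0.2]
side 1182 [-59.9 -53.6  45.1] [59.5 54.2 55. ] ((-0.17494583129882812, 0.3150901794433594), (107.80896759033203, 119.41820526123047), 89.98910522460938)
top 318 [-58.1 -55.   45.4] [58.6 53.5 54.9] ((0.25296783447265625, -0.7784233093261719), (116.403076171875, 108.50948333740234), 0.2193983644247055)
n 2 row [0.0005, -0.0006, -0.0012, -0.0001, -0.0002, 0.0001] tot mm [ 0.8 -1.  -1.9] deg [-0.  -0.1  0. ]
```

{"op": "play_rows", "data": {
  "deltas": [
    [0.0005,-0.0004,-0.0011,0,0,0],
    [0.0005,-0.0004,-0.0011,0,0,0],
    [0.0005,-0.0004,-0.0011,0,0,0],
    [0,0,0,0,0,0]
  ]
}}

```text
clock: 9.5
tool_pos: [0.5786, -0.2217, 0.1616]
orientation: [-147.4, 21.3, -119.3]
force: [-6.5, 2.2, 5.9]
opening: 0.0259
gripper_force: 30.0
```

Run:
```python
from plate import *
wherec(get_obs())
```

```text
tamper face in cas mm [10.  -0.2 35.8] rot [-0.01  0.06 -0.  ] F cas [-2.6 -2.8  8.2]
```

{"op": "play_rows", "data": {
  "deltas": [
    [0.0005,-0.0004,-0.0011,0,0,0],
    [0.0005,-0.0004,-0.0011,0,0,0],
    [0,0,0,0,0,0]
  ]
}}

```text
clock: 9.8
tool_pos: [0.5789, -0.2217, 0.1613]
orientation: [-147.3, 21.4, -119.2]
force: [-20.3, 9.8, 26.1]
opening: 0.0262
gripper_force: 30.0
```

Run:
```python
from plate import *
wherec(get_obs())
```

```text
tamper face in cas mm [10.2  0.1 35.4] rot [ 0.08  0.03 -0.01] F cas [-5.7 -6.4 33.4]
```

It stopped hard at 35.4 mm with 36 N, so the upper lumps are seated. Now the lower press.

Run:
```python
from plate import *
o=get_obs(); o["tool_pos"]=f(10.2,-.5,33.4); o=go(f(10.2,-.5,60),Tc,o,n=4); o=go(f(-15.5,-.5,60),Tc,o,n=3);o=go(f(-15.5,-.5,42),Tc,o,n=4)
```

```text
n 4 row [-0.0031, 0.0028, 0.0072, -0.0001, 0.0, -0.0] tot mm [-9.8  9.  23. ] deg [-0.1  0.  -0. ]
n 3 row [-0.0068, 0.0063, -0.0054, 0.0, 0.0, 0.0] tot mm [-16.4  15.  -12.8] deg [0. 0. 0.]
n 4 row [0.0021, -0.0019, -0.0049, 0.0, 0.0, 0.0] tot mm [  6.6  -6.1 -15.6] deg [0. 0. 0.]
```

{"op": "play_rows", "data": {
  "deltas": [
    [-0.0031,0.0028,0.0072,0,0,0],
    [-0.0031,0.0028,0.0072,0,0,0],
    [-0.0031,0.0028,0.0072,0,0,0],
    [-0.0031,0.0028,0.0072,0,0,0],
    [-0.0068,0.0063,-0.0054,0,0,0],
    [-0.0068,0.0063,-0.0054,0,0,0],
    [-0.0068,0.0063,-0.0054,0,0,0],
    [0,0,0,0,0,0],
    [0,0,0,0,0,0]
  ]
}}

```text
clock: 10.7
tool_pos: [0.5529, -0.198, 0.1688]
orientation: [-147.4, 21.3, -119.3]
force: [0.5, 0.3, -1.9]
opening: 0.026
gripper_force: 30.0
```

Run:
```python
from plate import *
wherec(get_obs()); plate(60); go(f(-15.5,-.5,42),Tc,n=4)
```

```text
tamper face in cas mm [-16.7  -0.1  59.5] rot [-0.05  0.12  0.05] F cas [-0.8  0.6 -1.8]
side 595 [-50.5 -32.2  67.1] [21.  33.8 76.9] ((-14.772464752197266, 0.6848602294921875), (71.36842346191406, 66.02403259277344), 0.2909296751022339)
top 5 [19.7 22.2 67.1] [20.4 28.5 72.4] 
n 4 row [0.0019, -0.002, -0.0048, -0.0, -0.0001, 0.0] tot mm [  6.1  -6.5 -15.4] deg [-0.  -0.1  0. ]
```

{"op": "play_rows", "data": {
  "deltas": [
    [0.0023,-0.0022,-0.0046,0,0,0],
    [0.0022,-0.0022,-0.0046,0,0,0],
    [0.0022,-0.0022,-0.0046,0,0,0],
    [0.0022,-0.0022,-0.0046,0,0,0],
    [0.0012,-0.0012,-0.0032,0,0,0],
    [0,0,0,0,0,0]
  ]
}}

```text
clock: 11.4
tool_pos: [0.5616, -0.2066, 0.1519]
orientation: [-147.4, 21.3, -119.3]
force: [-0.6, 0.2, -2.7]
opening: 0.0255
gripper_force: 30.0
```

Run:
```python
from plate import *
wherec(get_obs())
```

```text
tamper face in cas mm [-14.5  -0.7  38.7] rot [-0.06  0.1  -0.04] F cas [-1.9 -0.3 -2.1]
```

{"op": "play_rows", "data": {
  "deltas": [
    [0.0005,-0.0004,-0.0011,0,0,0],
    [0.0005,-0.0004,-0.0011,0,0,0],
    [0.0005,-0.0004,-0.0011,0,0,0],
    [0.0005,-0.0004,-0.0011,0,0,0],
    [0,0,0,0,0,0]
  ]
}}

```text
clock: 11.9
tool_pos: [0.5627, -0.2074, 0.149]
orientation: [-147.4, 21.3, -119.3]
force: [-5.3, 2.9, 3.0]
opening: 0.026
gripper_force: 30.0
```

{"op": "play_rows", "data": {
  "deltas": [
    [0.0005,-0.0004,-0.0011,0,0,0],
    [0,0,0,0,0,0],
    [0,0,0,0,0,0]
  ]
}}

```text
clock: 12.2
tool_pos: [0.5627, -0.2074, 0.1489]
orientation: [-147.3, 21.4, -119.2]
force: [-14.3, 6.0, 14.8]
opening: 0.0258
gripper_force: 30.0
```

Run:
```python
from plate import *
wherec(get_obs())
```

```text
tamper face in cas mm [-14.7  -0.3  35.5] rot [ 0.03  0.05 -0.01] F cas [-5.2 -5.2 20.1]
```

{"op": "play_rows", "data": {
  "deltas": [
    [0.0005,-0.0004,-0.0011,0,0,0],
    [0,0,0,0,0,0],
    [0,0,0,0,0,0],
    [-0.0054,0.0049,0.0126,0,0,0],
    [-0.01,0.0091,0.0235,0,0,0],
    [-0.0131,0.0119,0.0307,0,0,0],
    [-0.0131,0.0119,0.0307,0,0,0],
    [-0.0131,0.0119,0.0307,0,0,0],
    [0,0,0,0,0,0]
  ]
}}

```text
clock: 13.1
tool_pos: [0.5199, -0.1677, 0.2533]
orientation: [-147.0, 21.5, -119.1]
force: [0.7, -0.1, -2.8]
opening: 0.0261
gripper_force: 30.0
```

Run:
```python
from plate import *
o=get_obs(); wherec(o)
for n in("side","top"):
    p,d=snapshot(n); W=cloud(d,camera_model(n)).reshape(-1,3); W=W[~np.isnan(W[:,0])]; W[:,2]+=.001
    q=CR.inv().apply(W-CP)*1000
    for x in(-34.5,0,34.5):
        for y in(19,-19):
            k=(abs(q[:,0]-x)<9)&(abs(q[:,1]-y)<9)&(q[:,2]<75); r=q[k]
            if len(r)>20:
                c=np.linalg.lstsq(np.c_[r[:,:2]-[x,y],np.ones(len(r))],r[:,2],rcond=None)[0]; print(n,x,y,len(r),"h",c[2].round(1),"slope",c[:2].round(2),"max",r[:,2].max().round(1))
tam=R.from_euler('z',-1.,degrees=True); Tp=tam*R.from_matrix(G["rel"]); base=np.array([.393,-.2225,0])
P=base+tam.apply(TO)
o2=go(P+[0,0,.14],Tp); o3=go(P+[0,0,.012],Tp,o2,n=4)
```

```text
tamper face in cas mm [-12.8   0.3 155.1] rot [ 0.2  -0.19 -0.04] F cas [-0.9  0.4 -2.7]
side -34.5 19 59 h 36.6 slope [ 0.03 -0.  ] max 38.0
side -34.5 -19 58 h 36.7 slope [ 0.   -0.02] max 38.4
side 0 19 64 h 36.6 slope [-0.02 -0.04] max 38.1
side 0 -19 152 h -15.8 slope [ 0.63 -1.38] max 38.3
side 34.5 19 75 h 36.6 slope [-0.01 -0.03] max 38.5
side 34.5 -19 115 h 18.7 slope [0.7  2.92] max 38.3
top -34.5 19 66 h 35.7 slope [-0.01 -0.02] max 39.4
top -34.5 -19 82 h 35.2 slope [ 0.01 -0.01] max 39.1
top 0 19 94 h 35.2 slope [-0.   -0.07] max 38.3
top 0 -19 90 h 35.3 slope [ 0.03 -0.03] max 39.4
top 34.5 19 135 h 4.3 slope [-1.94  0.86] max 40.4
top 34.5 -19 187 h -23.4 slope [-2.73  1.18] max 39.0
n 7 row [-0.0226, -0.0095, -0.0056, 0.0089, 0.0226, 0.0321] tot mm [-126.5  -53.   -31.5] deg [11.3 28.5 40.5]
n 4 row [0.0, 0.0, -0.04, 0.0, 0.0, 0.0] tot mm [   0.    0. -128.] deg [0. 0. 0.]
```

All six lumps measure 35–37 mm with flat tops, so they are seated and level. I take the tamper back.

{"op": "play_rows", "data": {
  "deltas": [
    [-0.0176,-0.0074,-0.0044,0.0069,0.0176,0.025],
    [-0.0176,-0.0074,-0.0044,0.0069,0.0176,0.025],
    [-0.0176,-0.0074,-0.0044,0.0069,0.0176,0.025],
    [-0.0176,-0.0074,-0.0044,0.0069,0.0176,0.025],
    [-0.0176,-0.0074,-0.0044,0.0069,0.0176,0.025],
    [-0.0176,-0.0074,-0.0044,0.0069,0.0176,0.025],
    [-0.0176,-0.0074,-0.0044,0.0069,0.0176,0.025],
    [-0.0176,-0.0074,-0.0044,0.0069,0.0176,0.025],
    [-0.0176,-0.0074,-0.0044,0.0069,0.0176,0.025],
    [0,0,0,0,0,0]
  ]
}}

```text
clock: 14.2
tool_pos: [0.4033, -0.2321, 0.2151]
orientation: [-176.5, 21.7, -94.9]
force: [-0.5, 0.7, -3.8]
opening: 0.0263
gripper_force: 30.0
```

{"op": "play_rows", "data": {
  "deltas": [
    [0,0,-0.03,0,0,0],
    [0,0,-0.03,0,0,0],
    [0,0,-0.03,0,0,0],
    [0,0,-0.03,0,0,0],
    [0,0,-0.02,0,0,0],
    [0,0,0,0,0,0],
    [0,0,0,0,0,0],
    [0,0,0,0,0,0]
  ]
}}

```text
clock: 15.0
tool_pos: [0.4039, -0.2312, 0.1069]
orientation: [-176.1, 21.5, -94.7]
force: [-0.3, 0.4, -3.7]
opening: 0.026
gripper_force: 30.0
```

Run:
```python
from plate import *
o=get_obs(); print(o["tool_pos"].round(4),o["orientation"].round(2),o["force"].round(1))
tam=R.from_euler('z',-1.,degrees=True); Tp=tam*R.from_matrix(G["rel"]); base=np.array([.393,-.2225,0])
P=base+tam.apply(TO); go(P+[0,0,.004],Tp,n=4)
```

```text
[ 0.4039 -0.2312  0.1069] [-176.07   21.51  -94.74] [-0.3  0.4 -3.7]
n 4 row [-0.0033, 0.0031, -0.0076, 0.005, 0.0045, 0.0074] tot mm [-10.6  10.  -24.4] deg [3.6 3.2 5.3]
```

{"op": "play_rows", "data": {
  "deltas": [
    [-0.0033,0.0031,-0.0076,0.005,0.0045,0.0074],
    [-0.0033,0.0031,-0.0076,0.005,0.0045,0.0074],
    [-0.0033,0.0031,-0.0076,0.005,0.0045,0.0074],
    [-0.0033,0.0031,-0.0076,0.005,0.0045,0.0074],
    [0,0,0,0,0,0],
    [0,0,0,0,0,0]
  ]
}}

```text
clock: 15.6
tool_pos: [0.3924, -0.2209, 0.0812]
orientation: [-180.0, 25.0, -90.9]
force: [0.1, 0.6, -3.0]
opening: 0.0261
gripper_force: 30.0
```

Run:
```python
from plate import *
o=get_obs(); print(o["tool_pos"].round(4),o["orientation"].round(2),o["force"].round(1))
tam=R.from_euler('z',-1.,degrees=True); Tp=tam*R.from_matrix(G["rel"]); base=np.array([.393,-.2225,0])
P=base+tam.apply(TO); go(P+[0,0,-.001],Tp,n=2)
```

```text
[ 0.3924 -0.2209  0.0812] [-179.97   25.01  -90.93] [ 0.1  0.6 -3. ]
n 2 row [0.0005, -0.0002, -0.0023, -0.0002, -0.0006, -0.0] tot mm [ 0.9 -0.3 -3.7] deg [-0.1 -0.2 -0. ]
```

{"op": "play_rows", "data": {
  "deltas": [
    [0,0,-0.0018,0,0,0],
    [0,0,-0.0018,0,0,0],
    [0,0,0,0,0,0],
    [0,0,0,0,0,0]
  ]
}}

```text
clock: 16.0
tool_pos: [0.3925, -0.2209, 0.0791]
orientation: [-179.9, 25.0, -90.9]
force: [-0.9, 0.3, -2.7]
opening: 0.0262
gripper_force: 30.0
```

{"op": "play_rows", "data": {
  "deltas": [
    [0,0,0,0,0,0],
    [0,0,0,0,0,0],
    [0,0,0,0,0,0],
    [0,0,0,0,0,0],
    [0,0,0,0,0,0],
    [0,0,0,0,0,0],
    [0,0,0,0,0,0],
    [0,0,0,0,0,0]
  ],
  "gripper": 0.6
}}

```text
clock: 16.8
tool_pos: [0.3924, -0.2208, 0.0788]
orientation: [-179.9, 25.0, -90.9]
force: [0.4, 0.3, 0.2]
opening: 0.07
gripper_force: 0.0
```

{"op": "play_rows", "data": {
  "deltas": [
    [0,-0.0132,0.0283,0,0,0],
    [0,-0.0132,0.0283,0,0,0],
    [0,-0.0132,0.0283,0,0,0],
    [0,-0.0132,0.0283,0,0,0],
    [0,0,0.02,0,0,0],
    [0,0,0,0,0,0]
  ]
}}

```text
clock: 17.4
tool_pos: [0.3933, -0.2641, 0.1875]
orientation: [-179.7, 24.9, -90.8]
force: [-0.2, -0.3, -0.0]
opening: 0.0702
gripper_force: 0.0
```

Run:
```python
from g import *
o=get_obs(); print(o["tool_pos"].round(4),o["joint_pos"].round(1))
for n in("top","side"):
    p,d=snapshot(n); W=cloud(d,camera_model(n)).reshape(-1,3); W=W[~np.isnan(W[:,0])]
    for nm,c,h in(("grip",(.392,-.223),(.09,.12)),("plate",(.392,-.223),(.006,.018)),("fin",(.416,-.39),(.03,.056))):
        w=W[(abs(W[:,0]-c[0])<.05)&(abs(W[:,1]-c[1])<.05)&(W[:,2]>h[0])&(W[:,2]<h[1])]; print(n,nm,len(w),cv2.minAreaRect((w[:,:2]*1000).astype(np.float32)) if len(w)>5 else "")
    w=W[(W[:,0]>.3)&(W[:,0]<.6)&(W[:,1]<-.48)&(W[:,1]>-.7)&(W[:,2]>.05)]
    for y in(-.5,-.53,-.56,-.59,-.62,-.65): k=w[abs(w[:,1]-y)<.015]; print(y,len(k),k[:,2].max() if len(k) else 0,end="; ")
T=tool(fr(-10.2),18); b=-T.apply([0,0,1]); g=np.array([.4168,-.3893,.030])
o=go(g+.07*b+[0,0,.04],T); go(g,T,o,n=4)
```

```text
[ 0.3933 -0.2641  0.1875] [-28.7  14.9 -10.7 -22.5 -77.3  35.3]
top grip 9 ((382.4668273925781, -240.9503936767578), (2.1695961952209473, 10.368188858032227), 57.914512634277344)
top plate 121 ((374.66583251953125, -234.26148986816406), (33.3510627746582, 24.01185417175293), 0.1901317685842514)
top fin 0 
-0.5 0 0; -0.53 0 0; -0.56 0 0; -0.59 0 0; -0.62 417 0.3052170790488308; -0.65 13449 0.3802535834962195; side grip 341 ((394.7950744628906, -222.07086181640625), (27.49479103088379, 39.706363677978516), 0.49152010679244995)
side plate 561 ((392.5404968261719, -221.6110382080078), (66.5740737915039, 74.41666412353516), 89.2708740234375)
side fin 271 ((417.14385986328125, -388.6449890136719), (50.4110107421875, 13.645203590393066), 80.51785278320312)
-0.5 0 0; -0.53 0 0; -0.56 0 0; -0.59 0 0; -0.62 750 0.3054950741947208; -0.65 9151 0.3568180648937066; n 4 row [0.0064, -0.0461, -0.0153, -0.0097, 0.0011, -0.0128] tot mm [  20.6 -147.7  -48.8] deg [-7.   0.8 -9.2]
n 4 row [0.0012, 0.0067, -0.0333, 0.0, -0.0, 0.0] tot mm [   3.8   21.3 -106.6] deg [ 0. -0.  0.]
```

{"op": "play_rows", "data": {
  "deltas": [
    [0.0051,-0.0369,-0.0122,-0.0078,0.0009,-0.0102],
    [0.0051,-0.0369,-0.0122,-0.0078,0.0009,-0.0102],
    [0.0051,-0.0369,-0.0122,-0.0078,0.0009,-0.0102],
    [0.0051,-0.0369,-0.0122,-0.0078,0.0009,-0.0102],
    [0.0051,-0.0369,-0.0122,-0.0078,0.0009,-0.0102],
    [0,0,0,0,0,0],
    [0,0,0,0,0,0]
  ]
}}

```text
clock: 18.2
tool_pos: [0.4122, -0.4101, 0.135]
orientation: [179.8, 18.0, -100.2]
force: [-0.3, -0.7, -0.5]
opening: 0.0702
gripper_force: 0.0
```

Run:
```python
from g import *
o=get_obs(); print(o["tool_pos"].round(4),o["joint_pos"].round(1))
T=tool(fr(-10.),18); b=-T.apply([0,0,1]); g=np.array([.4168,-.3893,.030])
o=go(g+.02*b,T,n=5); go(g,T,o,n=2)
p,d=snapshot("wrist"); cv2.imwrite("pics/w3.png",p)
```

```text
[ 0.4122 -0.4101  0.135 ] [-36.5  24.1  -4.5 -17.  -70.6  33.3]
n 5 row [0.0009, 0.0037, -0.0215, -0.0001, -0.0002, 0.0002] tot mm [  3.6  14.7 -85.9] deg [-0.1 -0.2  0.1]
n 2 row [0.0007, 0.0038, -0.0119, -0.0, -0.0, -0.0] tot mm [  1.1   6.1 -19. ] deg [-0. -0. -0.]
```

View pics/w3.png

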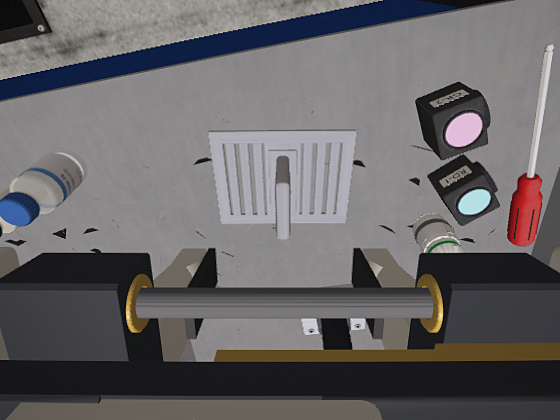

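The fin, at column 283, is centred between the fingers at 215 and 353. I descend and grip it.

{"op": "play_rows", "data": {
  "deltas": [
    [0.0009,0.0037,-0.0215,0,0,0],
    [0.0009,0.0037,-0.0215,0,0,0],
    [0.0009,0.0037,-0.0215,0,0,0],
    [0.0009,0.0037,-0.0215,0,0,0],
    [0.0009,0.0037,-0.0215,0,0,0],
    [0.0007,0.0038,-0.0119,0,0,0],
    [0.0007,0.0038,-0.0119,0,0,0],
    [0,0,0,0,0,0]
  ]
}}

```text
clock: 19.05
tool_pos: [0.4173, -0.3887, 0.0308]
orientation: [179.9, 18.0, -100.1]
force: [0.2, 1.0, -0.2]
opening: 0.0704
gripper_force: 0.0
```

{"op": "play_rows", "data": {
  "deltas": [
    [0,0,0,0,0,0],
    [0,0,0,0,0,0],
    [0,0,0,0,0,0],
    [0,0,0,0,0,0],
    [0,0,0,0,0,0],
    [0,0,0,0,0,0],
    [0,0,0,0,0,0],
    [0,0,0,0,0,0],
    [0,0,0,0,0,0],
    [0,0,0,0,0,0]
  ],
  "gripper": -1
}}

```text
clock: 20.05
tool_pos: [0.4174, -0.3897, 0.0316]
orientation: [179.9, 17.9, -100.1]
force: [-0.7, 1.2, 0.6]
opening: 0.0097
gripper_force: 30.0
```

```bash
cat >> g.py <<'E'
def savegrasp(c,yaw,z=None):
    o=get_obs(); T=R.from_euler('xyz',o["orientation"],degrees=True); t=R.from_euler('z',yaw,degrees=True)
    off=t.inv().apply(o["tool_pos"]-np.array([c[0],c[1],0])); np.savez("cgrasp.npz",rel=(t.inv()*T).as_matrix(),off=off*[0,1,1]); print("off",off.round(4))
try: CG=np.load("cgrasp.npz"); Ck=CR*R.from_matrix(CG["rel"])
except Exception: pass
def fc(x,y,z): return CP+CR.apply(np.array([x,y,z])/1000+CG["off"])
def wherek(o):
    T=R.from_euler('xyz',o["orientation"],degrees=True)*R.from_matrix(CG["rel"]).inv(); p=o["tool_pos"]-T.apply(CG["off"])
    print("cover in cas mm",(CR.inv().apply(p-CP)*1000).round(1),"rot",(CR.inv()*T).as_rotvec(degrees=True).round(2),"F cas",CR.inv().apply(o["force"]).round(1))
E
python3 - <<'E'
from g import *
o=get_obs(); print(o["tool_pos"].round(4),o["orientation"].round(2),o["opening"],o["gripper_force"])
savegrasp((.4168,-.3893),-10.0)
E
```

```text
[ 0.4174 -0.3897  0.0316] [ 179.93   17.95 -100.14] 0.009689557374299766 29.9970880150795
off [ 0.0007 -0.0003  0.0316]
```

Run:
```python
from g import *
o=get_obs(); o["tool_pos"]=o["tool_pos"]+[0,0,.18]
o=go(fc(46,0,100),Ck,o,n=12); print(o["tool_pos"])
b=-Ck.apply([0,0,1])
for x in(46,0):
  p=fc(x,0,40)
  for sx in(-96.5,96.5):
    for t in(-39,39):
      for bk in(47,200): print(x,sx,t,bk,(p+Ck.apply(np.array([t,sx,-bk])/1000)).round(3))
```

```text
n 12 row [0.0184, 0.0158, -0.0018, -0.0062, -0.0126, -0.0147] tot mm [176.5 152.  -17.2] deg [-13.4 -27.3 -31.7]
[ 0.5939684  -0.23773039  0.19433208]
46 -96.5 -39 47 [ 0.672 -0.279  0.24 ]
46 -96.5 -39 200 [ 0.587 -0.265  0.366]
46 -96.5 39 47 [ 0.631 -0.342  0.219]
46 -96.5 39 200 [ 0.545 -0.327  0.345]
46 96.5 -39 47 [ 0.549 -0.166  0.143]
46 96.5 -39 200 [ 0.463 -0.151  0.269]
46 96.5 39 47 [ 0.508 -0.228  0.122]
46 96.5 39 200 [ 0.422 -0.214  0.249]
0 -96.5 -39 47 [ 0.643 -0.252  0.217]
0 -96.5 -39 200 [ 0.557 -0.238  0.343]
0 -96.5 39 47 [ 0.601 -0.315  0.196]
0 -96.5 39 200 [ 0.516 -0.3    0.322]
0 96.5 -39 47 [ 0.52  -0.139  0.12 ]
0 96.5 -39 200 [ 0.434 -0.124  0.246]
0 96.5 39 47 [ 0.478 -0.202  0.099]
0 96.5 39 200 [ 0.393 -0.187  0.226]
```

{"op": "play_rows", "data": {
  "deltas": [
    [0,0,0.0375,0,0,0],
    [0,0,0.0375,0,0,0],
    [0,0,0.0375,0,0,0],
    [0,0,0.0375,0,0,0],
    [0,0,0.0375,0,0,0],
    [0,0,0.0375,0,0,0],
    [0,0,0,0,0,0]
  ]
}}

```text
clock: 20.75
tool_pos: [0.419, -0.3913, 0.216]
orientation: [-179.7, 17.7, -100.0]
force: [0.3, 0.0, -1.3]
opening: 0.0099
gripper_force: 30.0
```

{"op": "play_rows", "data": {
  "deltas": [
    [0.0184,0.0158,-0.0018,-0.0062,-0.0126,-0.0147],
    [0.0184,0.0158,-0.0018,-0.0062,-0.0126,-0.0147],
    [0.0184,0.0158,-0.0018,-0.0062,-0.0126,-0.0147],
    [0.0184,0.0158,-0.0018,-0.0062,-0.0126,-0.0147],
    [0.0184,0.0158,-0.0018,-0.0062,-0.0126,-0.0147],
    [0.0184,0.0158,-0.0018,-0.0062,-0.0126,-0.0147],
    [0.0184,0.0158,-0.0018,-0.0062,-0.0126,-0.0147],
    [0.0184,0.0158,-0.0018,-0.0062,-0.0126,-0.0147],
    [0.0184,0.0158,-0.0018,-0.0062,-0.0126,-0.0147],
    [0.0184,0.0158,-0.0018,-0.0062,-0.0126,-0.0147]
  ]
}}

```text
clock: 21.75
tool_pos: [0.5649, -0.2626, 0.1966]
orientation: [-154.0, 15.2, -119.6]
force: [-0.0, -1.2, -2.3]
opening: 0.01
gripper_force: 30.0
```

{"op": "play_rows", "data": {
  "deltas": [
    [0.0184,0.0158,-0.0018,-0.0062,-0.0126,-0.0147],
    [0.0184,0.0158,-0.0018,-0.0062,-0.0126,-0.0147],
    [0,0,0,0,0,0],
    [0,0,0,0,0,0]
  ]
}}

```text
clock: 22.15
tool_pos: [0.5804, -0.2629, 0.1963]
orientation: [-150.2, 14.1, -123.1]
force: [-0.1, 0.3, -2.1]
opening: 0.0098
gripper_force: 30.0
```

Run:
```python
from g import *
o=get_obs(); wherek(o); print(o["joint_pos"].round(1)); go(fc(46,0,70),Ck,n=4)
```

```text
cover in cas mm [ 52.5 -28.4  98.2] rot [-1.14  1.1   1.35] F cas [-1.4  0.2 -1.7]
[ -5.8   5.2 -39.1  10.3 -13.3 -40.4]
n 4 row [0.0077, 0.0047, -0.0087, 0.0007, -0.0027, -0.0008] tot mm [ 24.6  15.1 -28. ] deg [ 0.5 -1.9 -0.6]
```

{"op": "play_rows", "data": {
  "deltas": [
    [0.0077,0.0047,-0.0087,0.0007,-0.0027,-0.0008],
    [0.0077,0.0047,-0.0087,0.0007,-0.0027,-0.0008],
    [0.0077,0.0047,-0.0087,0.0007,-0.0027,-0.0008],
    [0.0077,0.0047,-0.0087,0.0007,-0.0027,-0.0008],
    [0,0,0,0,0,0],
    [0,0,0,0,0,0],
    [0,0,0,0,0,0]
  ]
}}

```text
clock: 22.85
tool_pos: [0.6067, -0.2524, 0.1741]
orientation: [-149.1, 16.0, -123.2]
force: [-0.4, 0.1, -2.2]
opening: 0.0098
gripper_force: 30.0
```

```bash
cat > cov.py <<'E'
from g import *
def cov(h):
    for n in("side","top"):
        p,d=snapshot(n); W=cloud(d,camera_model(n)).reshape(-1,3); W=W[~np.isnan(W[:,0])]; W[:,2]+=.001
        q=CR.inv().apply(W-CP)*1000
        q=q[(abs(q[:,0])<120)&(abs(q[:,1])<70)&(q[:,2]>h-1)&(q[:,2]<h+9)]
        if len(q)<30: print(n,len(q)); continue
        c=np.linalg.lstsq(np.c_[q[:,:2]-q[:,:2].mean(0),np.ones(len(q))],q[:,2],rcond=None)[0]
        print(n,len(q),np.percentile(q,.5,0).round(1),np.percentile(q,99.5,0).round(1),cv2.minAreaRect(q[:,:2].astype(np.float32)),"z",c[2].round(1),"slopes deg",np.degrees(c[:2]).round(2))
E
python3 - <<'E'
from cov import *
o=get_obs(); wherek(o); cov(70); go(fc(45,0,50),Ck,n=4)
E
```

```text
cover in cas mm [52.4 -2.  72.8] rot [ 0.41  0.38 -0.01] F cas [-1.4 -0.2 -1.7]
side 1636 [ -1.4 -44.4  73.7] [109.4  41.9  78.9] ((51.75846862792969, -1.4939727783203125), (87.33889770507812, 116.8458251953125), 89.77982330322266) z 77.0 slopes deg [-0.76  0.29]
top 153 [  2. -46.  73.] [100.   41.1  78.8] ((49.38518524169922, -2.2991714477539062), (86.9901351928711, 105.77769470214844), 89.2923812866211) z 76.4 slopes deg [-0.49  0.19]
n 4 row [0.0016, -0.0006, -0.0073, -0.0007, -0.0001, -0.0003] tot mm [  5.2  -2.  -23.4] deg [-0.5 -0.  -0.2]
```

{"op": "play_rows", "data": {
  "deltas": [
    [0.0016,-0.0003,-0.0074,-0.0007,-0.0003,-0.0003],
    [0.0014,-0.0003,-0.0074,-0.0007,-0.0003,-0.0003],
    [0.0014,-0.0003,-0.0074,-0.0007,-0.0003,-0.0003],
    [0.0014,-0.0003,-0.0074,-0.0007,-0.0003,-0.0003],
    [0,0,0,0,0,0],
    [0,0,0,0,0,0],
    [0,0,0,0,0,0]
  ]
}}

```text
clock: 23.65
tool_pos: [0.6113, -0.2579, 0.1542]
orientation: [-149.4, 16.2, -123.0]
force: [0.6, -0.1, -2.1]
opening: 0.0097
gripper_force: 30.0
```

Run:
```python
from cov import *
o=get_obs(); wherek(o); cov(50); go(fc(44,0.3,41),Ck,n=4)
```

```text
cover in cas mm [48.4 -2.8 52. ] rot [0.72 0.69 0.23] F cas [-0.6  0.3 -2.1]
side 2007 [-57.5 -52.5  49.3] [105.2  54.1  58.8] ((24.85492706298828, 1.7838363647460938), (170.4713592529297, 115.51152801513672), 7.176982402801514) z 55.6 slopes deg [1.1  0.46]
top 452 [-56.2 -54.4  49.1] [102.5  68.4  58.3] ((31.334247589111328, 1.0233917236328125), (165.8554229736328, 116.64263153076172), 8.121562957763672) z 53.5 slopes deg [ 1.45 -0.33]
n 4 row [0.0011, 0.0005, -0.0037, -0.0012, -0.0002, -0.0008] tot mm [  3.4   1.6 -11.9] deg [-0.8 -0.2 -0.6]
```

{"op": "play_rows", "data": {
  "deltas": [
    [0.0004,0.0002,0,-0.0006,-0.0001,-0.0004],
    [0.0004,0.0002,0,-0.0006,-0.0001,-0.0004],
    [0.0004,0.0002,0,-0.0006,-0.0001,-0.0004],
    [0.0004,0.0002,0,-0.0006,-0.0001,-0.0004],
    [0.0004,0.0002,0,-0.0006,-0.0001,-0.0004],
    [0.0004,0.0002,0,-0.0006,-0.0001,-0.0004],
    [0.0004,0.0002,0,-0.0006,-0.0001,-0.0004],
    [0.0004,0.0002,0,-0.0006,-0.0001,-0.0004],
    [0,0,0,0,0,0]
  ]
}}

```text
clock: 24.65
tool_pos: [0.6139, -0.2609, 0.1567]
orientation: [-149.4, 15.9, -123.1]
force: [-0.7, 1.2, -1.3]
opening: 0.0094
gripper_force: 30.0
```

Run:
```python
from cov import *
o=get_obs(); wherek(o); print(o["joint_pos"].round(2),o["qvel"].round(2)); go(fc(44,0.5,50),Ck,n=4);go(fc(44,0.5,41),Ck,n=4)
```

```text
cover in cas mm [53.1 -3.4 52.2] rot [0.44 0.62 0.2 ] F cas [-1.8  0.4 -0.5]
[ -6.99  10.85 -43.14  20.31  -2.01 -50.59] [ 0.05 -0.09  0.08 -0.34  0.04  0.25]
n 4 row [-0.0008, 0.0025, -0.0021, -0.0009, -0.0004, -0.0005] tot mm [-2.5  7.9 -6.6] deg [-0.6 -0.3 -0.4]
n 4 row [0.0003, 0.0015, -0.0045, -0.0009, -0.0004, -0.0005] tot mm [  0.9   4.8 -14.4] deg [-0.6 -0.3 -0.4]
```

Joint 5 has reached -2°, which is the wrist singularity and close to its limit, so a lean of 18° is bad here. I'll fit the arm's kinematics from the logged poses and choose a better lean.

```bash
cat > kin.py <<'E'
from g import *
from scipy.optimize import least_squares
o=get_obs()
D=[([89.273,20.546,.682,0,-70.136,-16.507],[.2,.645,.246],[180,0,-17.24]),
([25.4,-3.1,-7.4,0,-85.7,-30],[.4702,.0108,.4056],[180,0,-94.6]),
([-27.9,13.4,-9.9,-22.4,-79.7,33.2],[.3921,-.2558,.2081],[179.6,25,-91.3]),
([-25,20.1,-19.6,-25.6,-63.3,38.4],[.3934,-.2212,.0787],[-179.8,24.9,-90.8]),
([-2.1,-4.6,-37.7,-6.3,-20.6,-27.2],[.5353,-.1966,.2398],[-149,20.5,-118.7]),
([-3.8,1.9,-37.1,-11.4,-12.8,-21.6],[.5667,-.2107,.1985],[-147.1,21.4,-119.3]),
([-28.7,14.9,-10.7,-22.5,-77.3,35.3],[.3933,-.2641,.1875],[-179.7,24.9,-90.8]),
([-36.5,24.1,-4.5,-17,-70.6,33.3],[.4122,-.4101,.135],[179.8,18,-100.2]),
([-5.8,5.2,-39.1,10.3,-13.3,-40.4],[.5804,-.2629,.1963],[-150.2,14.1,-123.1]),
([-6.99,10.85,-43.14,20.31,-2.01,-50.59],[.6139,-.2609,.1567],[-149.4,15.9,-123.1])]
def basis(j):
    a=np.radians(j); q2=a[1]; ph=a[1]-a[2]
    Rz=R.from_euler('z',a[0]).as_matrix(); c=lambda v:Rz@np.array(v)
    return [c([1,0,0]),c([0,1,0]),np.array([0,0,1.]),c([np.sin(q2),0,np.cos(q2)]),c([np.cos(ph),0,-np.sin(ph)]),c([np.sin(ph),0,np.cos(ph)])]
A=[];b=[]
for j,p,e in D:
    A.append(np.c_[np.array(basis(j)).T,R.from_euler('xyz',e,degrees=True).apply([0,0,1])]); b.append(p)
A=np.vstack(A);b=np.hstack(b); pr=np.linalg.lstsq(A,b,rcond=None)[0]
if __name__=="__main__": print("params a1,e,d1,L2,d4,a3,d6",pr.round(3),"rms mm",1000*np.sqrt(np.mean((A@pr-b)**2)))
def ik(p,T,q0=(-8,10,-40)):
    z=T.apply([0,0,1]); w=np.array(p)-pr[6]*z
    s=least_squares(lambda q:np.array(basis(q)).T@pr[:6]-w,q0); q=s.x
    F=(R.from_euler('z',q[0],degrees=True)*R.from_euler('y',q[1]-q[2],degrees=True)).as_matrix() # x=forearm dir
    v=F.T@z # tool z in forearm frame
    j5=-np.degrees(np.arccos(np.clip(v[0],-1,1)))
    # j5<0 with j4=0 bends downward (-z of F)
    j4=np.degrees(np.arctan2(v[1],-v[2]))
    return q.round(1),round(j4,1),round(j5,1),np.linalg.norm(s.fun).round(4)
E
python3 kin.py
python3 - <<'E'
from kin import *
for j,p,e in D[2:]: print(j,ik(p,R.from_euler('xyz',e,degrees=True)))
for a in(-10,0,5,10,18,30,40,50):
    for x,z in((46,60),(0,40)):
        T=tool(CR,a); p=cas(x,0,z+31); print(a,x,ik(p,T))
E
```

```text
params a1,e,d1,L2,d4,a3,d6 [ 0.009 -0.194  0.214  0.662  0.447 -0.052  0.428] rms mm 23.852792727888737
[-27.9, 13.4, -9.9, -22.4, -79.7, 33.2] (array([-28.8,  15.3, -12.7]), np.float64(22.6), np.float64(-75.6), np.float64(0.0))
[-25, 20.1, -19.6, -25.6, -63.3, 38.4] (array([-25.6,  22. , -24.7]), np.float64(27.2), np.float64(-57.2), np.float64(0.0))
[-2.1, -4.6, -37.7, -6.3, -20.6, -27.2] (array([ -1.9,  -5.8, -39.1]), np.float64(5.9), np.float64(-20.2), np.float64(0.0))
[-3.8, 1.9, -37.1, -11.4, -12.8, -21.6] (array([ -3.2,   0.9, -42. ]), np.float64(13.9), np.float64(-8.8), np.float64(0.0))
[-28.7, 14.9, -10.7, -22.5, -77.3, 35.3] (array([-29.6,  16.7, -13.8]), np.float64(22.8), np.float64(-73.1), np.float64(0.0))
[-36.5, 24.1, -4.5, -17, -70.6, 33.3] (array([-37.3,  24.4,  -6.6]), np.float64(17.1), np.float64(-68.5), np.float64(0.0))
[-5.8, 5.2, -39.1, 10.3, -13.3, -40.4] (array([ -4.5,   3.7, -34.7]), np.float64(-9.1), np.float64(-19.3), np.float64(0.0))
[-6.99, 10.85, -43.14, 20.31, -2.01, -50.59] (array([ -4.8,   9.5, -36. ]), np.float64(-10.6), np.float64(-10.5), np.float64(0
[... 764 characters left out ...]
37.5]), np.float64(-21.5), np.float64(-10.5), np.float64(0.0))
18 0 (array([  0.5,  10.4, -44. ]), np.float64(-75.3), np.float64(-5.8), np.float64(0.0))
30 46 (array([-14.3,  12.2, -39. ]), np.float64(92.6), np.float64(-13.7), np.float64(0.0))
30 0 (array([-12.1,  14.8, -45.5]), np.float64(129.0), np.float64(-15.9), np.float64(0.0))
40 46 (array([-23.6,  17.8, -38.6]), np.float64(102.6), np.float64(-29.8), np.float64(0.0))
40 0 (array([-22.1,  21. , -44.8]), np.float64(118.9), np.float64(-32.5), np.float64(0.0))
50 46 (array([-31.2,  24.7, -36.9]), np.float64(101.7), np.float64(-44.7), np.float64(0.0))
50 0 (array([-30.4,  28.4, -42.5]), np.float64(111.2), np.float64(-47.1), np.float64(0.0))
```

Run:
```python
from kin import *
for s2 in(1,-1):
  for off2 in (0,):
    pass
# check tool z direction prediction from joints
for j,p,e in D:
    z=R.from_euler('xyz',e,degrees=True).apply([0,0,1])
    F=R.from_euler('z',j[0],degrees=True)*R.from_euler('y',j[1]-j[2],degrees=True)
    for s in(1,-1):
        zz=(F*R.from_euler('x',s*j[3],degrees=True)*R.from_euler('y',-j[4],degrees=True)).apply([1,0,0]); print(s,np.degrees(np.arccos(min(1,z@zz))).round(1),end="  ")
    print()
for s in(1,-1):
    A=[];b=[]
    for j,p,e in D:
        F=R.from_euler('z',j[0],degrees=True)*R.from_euler('y',j[1]-j[2],degrees=True)*R.from_euler('x',s*j[3],degrees=True)
        A.append(np.c_[np.array(basis(j)).T,R.from_euler('xyz',e,degrees=True).apply([0,0,1]),F.apply([0,1,0])]); b.append(p)
    A=np.vstack(A);b=np.hstack(b); q=np.linalg.lstsq(A,b,rcond=None)[0]; print(s,q.round(3),1000*np.sqrt(np.mean((A@q-b)**2)))
```

```text
1 0.0  -1 0.0  
1 0.0  -1 0.0  
1 44.0  -1 0.0  
1 45.4  -1 0.0  
1 4.4  -1 0.1  
1 5.0  -1 0.1  
1 43.9  -1 0.1  
1 32.0  -1 0.0  
1 4.7  -1 0.1  
1 1.4  -1 0.0  
1 [-0.018 -0.358  0.214  0.647  0.482 -0.025  0.394  0.176] 5.821211890586371
-1 [ 0.     0.     0.198  0.602  0.463  0.     0.359 -0.192] 0.24287810149592665
```

```bash
cat > kin2.py <<'E'
from g import *
from scipy.optimize import least_squares
E_=lambda ax,a:R.from_euler(ax,a,degrees=True)
def fk5(j):
    F0=E_('z',j[0])*E_('y',j[1]-j[2]); F=F0*E_('x',-j[3]); z=(F*E_('y',-j[4])).apply([1,0,0]); q2=np.radians(j[1])
    w=np.array([0,0,.198])+.602*E_('z',j[0]).apply([np.sin(q2),0,np.cos(q2)])+.463*F0.apply([1,0,0])
    return w-.192*F.apply([0,1,0])+.359*z,z,w,F*E_('y',-j[4])
# j6: tool R = B*Rx(-j6+c)*const ; calibrate with start pose
def j6of(j,T):
    M=(fk5(j)[3].inv()*T); s=fk5([89.273,20.546,.682,0,-70.136])[3].inv()*E_('xyz',[180,0,-17.24])
    return -16.507-np.degrees((M*s.inv()).as_rotvec()[0])
lo=[-176,-82,-58,-173.8,-174];hi=[176,121,71.7,95.5,-.2]
def ik(p,T,q0):
    z=T.apply([0,0,1]); s=least_squares(lambda j:np.r_[(fk5(j)[0]-p)*10,fk5(j)[1]-z],np.clip(q0,np.array(lo)+1,np.array(hi)-1),bounds=(lo,hi)); return s.x,s.cost
E
python3 - <<'E'
from kin2 import *
for a in(-5,0,5,8,12,18,30,40,50,60):
    for x,z in((46,70),(46,42),(0,40)):
        T=tool(CR,a); p=cas(x,0,z+31); r=[]
        for q0 in([-5,5,-40,20,-15],[-5,5,-40,80,-25],[-20,15,-40,-100,-30],[-15,10,-40,-60,-20]):
            q,c=ik(p,T,q0)
            if c<1e-8: r.append(tuple(q.round(0).astype(int))+(int(j6of(q,T)),))
        print(a,x,z,set(r))
o=get_obs(); print(o["joint_pos"].round(1), fk5(o["joint_pos"])[0]-o["tool_pos"],j6of(o["joint_pos"],E_('xyz',o["orientation"])))
E
```

```text
-5 46 70 {(np.int64(-4), np.int64(11), np.int64(-49), np.int64(70), np.int64(-24), -103)}
-5 46 42 {(np.int64(-9), np.int64(14), np.int64(-50), np.int64(81), np.int64(-20), -110)}
-5 0 40 set()
0 46 70 {(np.int64(-11), np.int64(9), np.int64(-52), np.int64(80), np.int64(-15), -107)}
0 46 42 set()
0 0 40 set()
5 46 70 set()
5 46 42 set()
5 0 40 set()
8 46 70 set()
8 46 42 set()
8 0 40 set()
12 46 70 set()
12 46 42 set()
12 0 40 set()
18 46 70 set()
18 46 42 set()
18 0 40 set()
30 46 70 {(np.int64(-18), np.int64(11), np.int64(-21), np.int64(-41), np.int64(-25), 16)}
30 46 42 {(np.int64(-20), np.int64(14), np.int64(-20), np.int64(-45), np.int64(-25), 22)}
30 0 40 {(np.int64(-20), np.int64(13), np.int64(-24), np.int64(-50), np.int64(-23), 27)}
40 46 70 {(np.int64(-31), np.int64(14), np.int64(-16), np.int64(-60), np.int64(-40), 41)}
40 46 42 {(np.int64(-32), np.int64(17), np.int64(-15), np.int64(-62), np.int64(-40), 44)}
40 0 40 {(np.int64(-33), np.int64(17), np.int64(-19), np.int64(-67), np.int64(-39), 51)}
50 46 70 {(np.int64(-40), np.int64(19), np.int64(-13), np.int64(-69), np.int64(-54), 54)}
50 46 42 {(np.int64(-41), np.int64(23), np.int64(-12), np.int64(-71), np.int64(-53), 57)}
50 0 40 {(np.int64(-42), np.int64(23), np.int64(-17), np.int64(-74), np.int64(-53), 63)}
60 46 70 {(np.int64(-46), np.int64(25), np.int64(-10), np.int64(-75), np.int64(-66), 62)}
60 46 42 {(np.int64(-46), np.int64(28), np.int64(-9), np.int64(-75), np.int64(-66), 64)}
60 0 40 {(np.int64(-47), np.int64(29), np.int64(-14), np.int64(-77), np.int64(-65), 70)}
[ -7.   10.8 -43.1  20.3  -2.  -50.6] [-0.00026536 -0.00015592  0.00015291] -50.58792986097913
```

Run:
```python
from kin2 import *
for a in(30,34):
    T=tool(CR,a)
    for x in(46,0):
        p=cas(x,0,71); q,c=ik(p,T,[-20,14,-20,-45,-25]); z=T.apply([0,0,1]); e=p-.359*z
        print(a,x,q.round(0),"flange end",e.round(3),"wrist",fk5(q)[2].round(3),"body corners",[(p+T.apply(np.array([t,96.5,-bk])/1000)).round(3).tolist() for t in(-39,39) for bk in(47,150)])
    T=tool(fr(-10),a); p=np.array([.417,-.389,.031]); q,c=ik(p,T,[-36,24,-5,-25,-70]); print("pick",q.round(0),c,j6of(q,T),"e",(p-.359*T.apply([0,0,1])).round(3),"w",fk5(q)[2].round(3))
Tp=E_('z',-10)*R.from_matrix(CG["rel"]); off=E_('z',-10).apply(CG["off"]); base=np.array([.4168,-.3893,0])
o=get_obs(); u=dict(tool_pos=o["tool_pos"]+[-.03,.0,.06],orientation=o["orientation"])
go(u["tool_pos"],E_('xyz',o["orientation"]),n=4); go(base+off+[0,0,.18],Tp,u,n=14)
```

```text
30 46 [-20.  14. -20. -45. -25.] flange end [ 0.381 -0.286  0.411] wrist [ 0.499 -0.186  0.525] body corners [[0.54, -0.174, 0.146], [0.472, -0.182, 0.223], [0.508, -0.237, 0.112], [0.441, -0.245, 0.189]]
30 0 [-20.  13. -24. -50. -23.] flange end [ 0.351 -0.259  0.388] wrist [ 0.477 -0.174  0.507] body corners [[0.51, -0.147, 0.123], [0.443, -0.155, 0.2], [0.479, -0.21, 0.089], [0.411, -0.218, 0.166]]
pick [-41.  35.  -2. -27. -72.] 7.225395651177473e-22 44.06513804169849 e [ 0.386 -0.566  0.342] w [ 0.538 -0.471  0.411]
34 46 [-26.  15. -17. -54. -31.] flange end [ 0.371 -0.306  0.4  ] wrist [ 0.495 -0.239  0.53 ] body corners [[0.537, -0.177, 0.146], [0.466, -0.19, 0.22], [0.509, -0.239, 0.108], [0.439, -0.253, 0.182]]
34 0 [-26.  14. -21. -59. -29.] flange end [ 0.342 -0.279  0.377] wrist [ 0.472 -0.231  0.509] body corners [[0.507, -0.15, 0.123], [0.437, -0.163, 0.197], [0.48, -0.212, 0.085], [0.409, -0.226, 0.159]]
pick [-43.  37.   1. -29. -76.] 2.2897547304525314e-19 45.91352043596693 e [ 0.382 -0.587  0.329] w [ 0.537 -0.502  0.403]
n 4 row [-0.0094, 0.0, 0.0188, 0.0, 0.0, 0.0] tot mm [-30.   0.  60.] deg [0. 0. 0.]
n 14 row [-0.0149, -0.0115, -0.0005, 0.0051, 0.0107, 0.0125] tot mm [-167.2 -128.7   -5.1] deg [12.8 26.9 31.4]
```

```bash
cat > path.py <<'E'
from kin2 import *
from scipy.spatial.transform import Slerp
def check(o,p1,T1,n=12,q0=None):
    q=np.array(o["joint_pos"][:5]) if q0 is None else q0; T0=E_('xyz',o["orientation"]); S=Slerp([0,1],R.concatenate([T0,T1])); q6p=None
    out=[]
    for s in np.linspace(0,1,n+1):
        p=o["tool_pos"]+s*(p1-o["tool_pos"]); T=S(s); q,c=ik(p,T,q); out.append(np.r_[q,j6of(q,T),c*1e6])
    out=np.array(out); print("max step",abs(np.diff(out[:,:6],axis=0)).max(0).round(1),"j5max",out[:,4].max().round(1),"cost",out[:,6].max().round(3),"end",out[-1,:6].round(0)); return q
E
python3 - <<'E'
from path import *
Tp=E_('z',-42)*R.from_matrix(CG["rel"]); off=E_('z',-42).apply(CG["off"]); base=np.array([.455,-.36,0])
o=get_obs(); T0=E_('xyz',o["orientation"])
u=dict(tool_pos=o["tool_pos"]+[-.05,-.0,.05],orientation=o["orientation"])
q=check(o,u["tool_pos"],T0,5); go(u["tool_pos"],T0,n=6)
P=base+off+[0,0,.12]; q=check(u,P,Tp,12,q); v=go(P,Tp,u,n=12)
P2=base+off; q=check(v,P2,Tp,8,q); v=go(P2,Tp,v,n=6)
T2=tool(fr(-42),32); q=check(v,P2,T2,6,q); v=go(P2,T2,v)
w=dict(tool_pos=P2+[0,0,.15],orientation=v["orientation"]); q=check(v,w["tool_pos"],T2,6,q)
Tk=tool(CR,32); q=check(w,cas(46,0,111),Tk,14,q); y=go(cas(46,0,111),Tk,w); q=check(y,cas(46,0,71),Tk,8,q); y["tool_pos"]=cas(46,0,71);q=check(y,cas(0,0,71),Tk,8,q)
E
```

```text
max step [1.  1.6 2.9 9.2 4.5 8.4] j5max -2.0 cost 0.024 end [ -6.   3. -39.   5. -14. -35.]
n 6 row [-0.0104, 0.0, 0.0104, 0.0, 0.0, 0.0] tot mm [-50.   0.  50.] deg [0. 0. 0.]
max step [2.6 1.5 4.7 8.4 6.  9.3] j5max -14.4 cost 0.0 end [-31.  17. -11. -21. -60.  -1.]
n 12 row [-0.0114, -0.0103, -0.0057, 0.009, 0.0102, 0.0001] tot mm [-109.1  -99.3  -55.1] deg [19.5 22.   0.1]
max step [0.1 1.2 0.8 0.6 1.6 0.9] j5max -47.8 cost 0.0 end [-32.  26. -16. -24. -48.   6.]
n 6 row [0.0, 0.0, -0.025, -0.0, -0.0, -0.0] tot mm [   0.    0. -120.] deg [-0. -0. -0.]
max step [1.8 0.8 1.1 2.7 1.8 3.3] j5max -47.8 cost 0.0 end [-42.  30. -10. -39. -58.  24.]
n 2 row [0.0, 0.0, 0.0, 0.0289, -0.0263, 0.0003] tot mm [0. 0. 0.] deg [10.4 -9.5  0.1]
max step [0.2 2.  1.2 0.9 2.2 2. ] j5max -57.8 cost 0.0 end [-42.  19.  -4. -34. -70.  12.]
max step [1.6 1.  1.3 1.1 3.2 1.1] j5max -28.4 cost 0.0 end [-21.  10. -20. -45. -28.  21.]
n 5 row [0.0367, 0.0289, -0.0013, -0.0224, -0.0247, -0.0005] tot mm [147.  115.8  -5. ] deg [-20.2 -22.2  -0.4]
max step [0.3 0.6 0.2 0.6 0.  0.9] j5max -28.1 cost 0.0 end [-23.  15. -18. -50. -28.  28.]
max step [0.  0.1 0.5 0.7 0.3 0.8] j5max -26.2 cost 0.0 end [-23.  14. -22. -55. -26.  34.]
```

{"op": "play_rows", "data": {
  "deltas": [
    [-0.002,0.002,0.01,0,0,0],
    [-0.002,0.002,0.012,0,0,0],
    [-0.0104,0,0.0104,0,0,0],
    [-0.0104,0,0.0104,0,0,0],
    [-0.0104,0,0.0104,0,0,0],
    [-0.0104,0,0.0104,0,0,0],
    [-0.0104,0,0.0104,0,0,0],
    [-0.0104,0,0.0104,0,0,0],
    [0,0,0,0,0,0]
  ]
}}

```text
clock: 25.55
tool_pos: [0.5603, -0.2579, 0.226]
orientation: [-149.3, 16.0, -123.1]
force: [0.1, 0.3, -1.9]
opening: 0.0101
gripper_force: 30.0
```

Run:
```python
from path import *
Tp=E_('z',-42)*R.from_matrix(CG["rel"]); off=E_('z',-42).apply(CG["off"]); base=np.array([.455,-.36,0])
o=get_obs(); print(o["joint_pos"].round(1),o["tool_pos"].round(3)); P=base+off+[0,0,.1]; check(o,P,Tp,10); go(P,Tp,n=10)
```

```text
[ -5.8   0.9 -37.7   4.6 -17.1 -35.7] [ 0.56  -0.258  0.226]
max step [3.2 2.1 4.9 8.9 6.  9.9] j5max -17.1 cost 0.0 end [-31.  19. -12. -21. -58.   0.]
n 10 row [-0.0132, -0.0128, -0.0118, 0.0108, 0.0123, 0.0001] tot mm [-105.5 -102.4  -94.4] deg [19.5 22.1  0.2]
```

{"op": "play_rows", "data": {
  "deltas": [
    [-0.0132,-0.0128,0,0.0108,0.0123,0],
    [-0.0132,-0.0128,0,0.0108,0.0123,0],
    [-0.0132,-0.0128,0,0.0108,0.0123,0],
    [-0.0132,-0.0128,0,0.0108,0.0123,0],
    [-0.0132,-0.0128,0,0.0108,0.0123,0],
    [-0.0132,-0.0128,-0.0118,0.0108,0.0123,0],
    [-0.0132,-0.0128,-0.0118,0.0108,0.0123,0],
    [-0.0132,-0.0128,-0.0118,0.0108,0.0123,0],
    [-0.0132,-0.0128,-0.0118,0.0108,0.0123,0],
    [-0.0132,-0.0128,-0.0118,0.0108,0.0123,0]
  ]
}}

```text
clock: 26.55
tool_pos: [0.4549, -0.361, 0.1763]
orientation: [179.7, 17.8, -132.3]
force: [0.8, -0.5, -1.9]
opening: 0.0097
gripper_force: 30.0
```

Run:
```python
from path import *
Tp=E_('z',-42)*R.from_matrix(CG["rel"]); off=E_('z',-42).apply(CG["off"]); base=np.array([.455,-.36,0])
o=get_obs(); print(o["joint_pos"].round(1),o["tool_pos"].round(3)); P=base+off+[0,0,.01]; check(o,P,Tp,6); go(P,Tp,n=6)
```

```text
[-31.3  16.1  -9.5 -19.8 -62.6  -2.1] [ 0.455 -0.361  0.176]
max step [0.1 1.7 1.3 0.8 2.4 1.4] j5max -48.7 cost 0.0 end [-32.  25. -15. -24. -49.   5.]
n 6 row [-0.0, 0.0002, -0.0281, -0.0, -0.0002, 0.0001] tot mm [-1.000e-01  7.000e-01 -1.347e+02] deg [-0.  -0.2  0.1]
```

{"op": "play_rows", "data": {
  "deltas": [
    [0,0.0002,-0.0281,0,-0.0002,0],
    [0,0.0002,-0.0281,0,-0.0002,0],
    [0,0.0002,-0.0281,0,-0.0002,0],
    [0,0.0002,-0.0281,0,-0.0002,0],
    [0,0,-0.0281,0,-0.0002,0],
    [0,0,-0.0281,0,-0.0002,0],
    [0,0,-0.006,0,0,0],
    [0,0,-0.005,0,0,0],
    [0,0,0,0,0,0],
    [0,0,0,0,0,0]
  ]
}}

```text
clock: 27.55
tool_pos: [0.4558, -0.36, 0.0343]
orientation: [-179.9, 18.0, -132.2]
force: [0.3, 0.1, -1.7]
opening: 0.0098
gripper_force: 30.0
```

Run:
```python
from path import *
Tp=E_('z',-42)*R.from_matrix(CG["rel"]); off=E_('z',-42).apply(CG["off"]); base=np.array([.455,-.36,0])
o=get_obs(); print(o["force"].round(1),o["tool_pos"].round(4)); go(base+off,Tp,n=2)
```

```text
[ 0.3  0.1 -1.7] [ 0.4558 -0.36    0.0343]
n 2 row [-0.0006, -0.0002, -0.0017, 0.0003, 0.0004, 0.0002] tot mm [-1.  -0.3 -2.7] deg [0.1 0.1 0.1]
```

{"op": "play_rows", "data": {
  "deltas": [
    [0,0,-0.0017,0,0,0],
    [0,0,-0.0017,0,0,0],
    [0,0,0,0,0,0],
    [0,0,0,0,0,0]
  ]
}}

```text
clock: 27.95
tool_pos: [0.4556, -0.3598, 0.0316]
orientation: [-179.9, 18.0, -132.2]
force: [-0.7, 0.5, 6.6]
opening: 0.0099
gripper_force: 30.0
```

{"op": "play_rows", "data": {
  "deltas": [
    [0,0,0,0,0,0],
    [0,0,0,0,0,0],
    [0,0,0,0,0,0],
    [0,0,0,0,0,0],
    [0,0,0,0,0,0],
    [0,0,0,0,0,0]
  ],
  "gripper": -0.3
}}

```text
clock: 28.55
tool_pos: [0.4551, -0.3594, 0.0304]
orientation: [-180.0, 18.0, -132.2]
force: [0.1, -0.0, 0.1]
opening: 0.0305
gripper_force: 0.0
```

Run:
```python
from path import *
o=get_obs(); print(o["force"].round(1),o["tool_pos"].round(4),o["opening"])
T=E_('xyz',o["orientation"]); Cv=T*R.from_matrix(CG["rel"]).inv(); print("cover rot",Cv.as_euler('xyz',degrees=True).round(2)); yaw=Cv.as_euler('xyz',degrees=True)[2]
T2=tool(fr(yaw),32); check(o,o["tool_pos"],T2,4); go(o["tool_pos"]+[0,0,-.001],T2,n=4)
np.save("yaw.npy",yaw)
```

```text
[ 0.1 -0.   0.1] [ 0.4551 -0.3594  0.0304] 0.030489111236962328
cover rot [ 2.000e-02 -6.000e-02 -4.209e+01]
max step [2.7 1.1 1.7 4.1 2.7 4.9] j5max -47.5 cost 0.0 end [-42.  30. -10. -39. -58.  24.]
n 4 row [0.0, 0.0, -0.0003, 0.0144, -0.0131, 0.0002] tot mm [ 0.  0. -1.] deg [10.4 -9.4  0.1]
```

{"op": "play_rows", "data": {
  "deltas": [
    [0,0,0,0.0144,-0.0131,0.0002],
    [0,0,0,0.0144,-0.0131,0.0002],
    [0,0,0,0.0144,-0.0131,0.0002],
    [0,0,0,0.0144,-0.0131,0.0002],
    [0,0,0,0,0,0],
    [0,0,0,0,0,0]
  ]
}}

```text
clock: 29.15
tool_pos: [0.4547, -0.3601, 0.0301]
orientation: [-180.0, 31.9, -132.1]
force: [0.3, -1.3, -0.4]
opening: 0.0308
gripper_force: 0.0
```

{"op": "play_rows", "data": {
  "deltas": [
    [0,0,0,0,0,0],
    [0,0,0,0,0,0],
    [0,0,0,0,0,0],
    [0,0,0,0,0,0],
    [0,0,0,0,0,0],
    [0,0,0,0,0,0]
  ],
  "gripper": -1
}}

```text
clock: 29.75
tool_pos: [0.4556, -0.3591, 0.0308]
orientation: [-179.9, 32.0, -132.0]
force: [1.6, 2.0, 3.1]
opening: 0.0099
gripper_force: 30.0
```

Run:
```python
from path import *
import g
o=get_obs(); print(o["force"].round(1),o["tool_pos"].round(4),o["opening"],o["gripper_force"])
yaw=float(np.load("yaw.npy")); savegrasp((.4554,-.3596),yaw)
CG=g.CG=np.load("cgrasp.npz"); Ck=CR*R.from_matrix(CG["rel"])
w=dict(tool_pos=o["tool_pos"]+[0,0,.16],orientation=o["orientation"],joint_pos=o["joint_pos"])
q=check(o,w["tool_pos"],E_('xyz',o["orientation"]),5)
P=g.fc(46,0,85); check(w,P,Ck,12,q); go(P,Ck,w,n=10)
```

```text
[1.6 2.  3.1] [ 0.4556 -0.3591  0.0308] 0.009942562802180845 29.99996066093445
off [-0.0002  0.0005  0.0308]
max step [0.2 2.6 1.6 1.2 2.9 2.5] j5max -57.6 cost 0.0 end [-41.  18.  -4. -34. -71.  12.]
max step [1.9 1.2 1.6 1.3 3.8 1.2] j5max -28.4 cost 0.0 end [-20.  10. -20. -44. -28.  21.]
n 10 row [0.0181, 0.0146, -0.0013, -0.0112, -0.0123, -0.0002] tot mm [144.8 116.6 -10.1] deg [-20.2 -22.2  -0.3]
```

{"op": "play_rows", "data": {
  "deltas": [
    [0,0,0.03,0,0,0],
    [0,0,0.035,0,0,0],
    [0,0,0.035,0,0,0],
    [0,0,0.035,0,0,0],
    [0,0,0.035,0,0,0],
    [0,0,0.03,0,0,0]
  ]
}}

```text
clock: 30.35
tool_pos: [0.4548, -0.3596, 0.1917]
orientation: [-179.9, 31.9, -132.0]
force: [0.4, -0.8, -1.6]
opening: 0.0098
gripper_force: 30.0
```

{"op": "play_rows", "data": {
  "deltas": [
    [0.0181,0.0146,-0.0013,-0.0112,-0.0123,-0.0002],
    [0.0181,0.0146,-0.0013,-0.0112,-0.0123,-0.0002],
    [0.0181,0.0146,-0.0013,-0.0112,-0.0123,-0.0002],
    [0.0181,0.0146,-0.0013,-0.0112,-0.0123,-0.0002],
    [0.0181,0.0146,-0.0013,-0.0112,-0.0123,-0.0002],
    [0.0181,0.0146,-0.0013,-0.0112,-0.0123,-0.0002],
    [0.0181,0.0146,-0.0013,-0.0112,-0.0123,-0.0002],
    [0.0181,0.0146,-0.0013,-0.0112,-0.0123,-0.0002],
    [0.0181,0.0146,-0.0013,-0.0112,-0.0123,-0.0002],
    [0.0181,0.0146,-0.0013,-0.0112,-0.0123,-0.0002]
  ]
}}

```text
clock: 31.35
tool_pos: [0.5997, -0.2421, 0.1796]
orientation: [-145.7, 27.2, -115.1]
force: [0.7, 1.1, -2.4]
opening: 0.0097
gripper_force: 30.0
```

Run:
```python
from cov import *
o=get_obs(); wherek(o); print(o["joint_pos"].round(1)); go(fc(45,0,68),Ck,n=5)
```

```text
cover in cas mm [44.9 -0.2 84.4] rot [-0.1  -0.   -0.01] F cas [-1.4  1.2 -2. ]
[-20.3   9.6 -20.6 -44.3 -28.2  20.5]
n 5 row [0.0016, -0.0014, -0.0035, 0.0001, -0.0001, 0.0001] tot mm [  6.2  -5.5 -14.1] deg [ 0.1 -0.1  0.1]
```

Tracking is accurate now. I go down to 68 mm and measure.

{"op": "play_rows", "data": {
  "deltas": [
    [0.0016,-0.0014,-0.0035,0.0001,0,0],
    [0.0016,-0.0014,-0.0035,0.0001,0,0],
    [0.0016,-0.0014,-0.0035,0.0001,0,0],
    [0.0016,-0.0014,-0.0035,0.0001,0,0],
    [0.0016,-0.0014,-0.0035,0.0001,0,0],
    [0,0,0,0,0,0],
    [0,0,0,0,0,0]
  ]
}}

```text
clock: 32.05
tool_pos: [0.6062, -0.2486, 0.1659]
orientation: [-145.8, 27.4, -115.2]
force: [-0.1, 0.4, -1.5]
opening: 0.0096
gripper_force: 30.0
```

Run:
```python
from cov import *
o=get_obs(); wherek(o); cov(68); go(fc(43.5,0,46),Ck,n=6)
```

```text
cover in cas mm [45.9 -0.6 67.9] rot [-0.03  0.15 -0.09] F cas [-1.1  0.2 -1.1]
side 1768 [ -8.1 -42.7  68.7] [102.8  43.5  76.5] ((46.82640838623047, 0.14314651489257812), (87.26715850830078, 114.07431030273438), 89.99948120117188) z 72.5 slopes deg [-0.62 -0.14]
top 669 [-8.4  3.5 67.5] [101.7  42.2  75.7] ((45.706146240234375, 21.921167373657227), (40.92790985107422, 112.55162811279297), 89.68395233154297) z 71.6 slopes deg [-0.11 -0.67]
n 6 row [0.0014, -0.0012, -0.0043, -0.0001, -0.0001, 0.0001] tot mm [  6.8  -5.7 -20.5] deg [-0.1 -0.1  0.1]
```

{"op": "play_rows", "data": {
  "deltas": [
    [0.0013,-0.0013,-0.0043,-0.0001,-0.0001,0],
    [0.0013,-0.0013,-0.0043,-0.0001,-0.0001,0],
    [0.0013,-0.0013,-0.0043,-0.0001,-0.0001,0],
    [0.0013,-0.0013,-0.0043,-0.0001,-0.0001,0],
    [0.0013,-0.0013,-0.0043,-0.0001,-0.0001,0],
    [0.0013,-0.0013,-0.0043,0,0,0],
    [0,0,0,0,0,0]
  ]
}}

```text
clock: 32.85
tool_pos: [0.6124, -0.2547, 0.1447]
orientation: [-145.8, 27.3, -115.1]
force: [-0.3, -0.3, -1.6]
opening: 0.0101
gripper_force: 30.0
```

Run:
```python
from cov import *
o=get_obs(); wherek(o); go(fc(43.5,-.5,40.5),Ck,n=5)
```

```text
cover in cas mm [42.8 -0.9 45.2] rot [-0.04  0.06 -0.07] F cas [-0.8 -0.5 -1.3]
n 5 row [0.0006, -0.0004, -0.0009, -0.0, -0.0, 0.0001] tot mm [ 2.4 -1.7 -3.7] deg [-0.  -0.   0.1]
```

{"op": "play_rows", "data": {
  "deltas": [
    [0.0006,-0.0004,-0.001,0,0,0],
    [0.0006,-0.0004,-0.001,0,0,0],
    [0.0006,-0.0004,-0.001,0,0,0],
    [0.0006,-0.0004,-0.001,0,0,0],
    [0.0006,-0.0004,-0.001,0,0,0],
    [0,0,0,0,0,0]
  ]
}}

```text
clock: 33.45
tool_pos: [0.615, -0.2561, 0.1414]
orientation: [-145.7, 27.3, -115.1]
force: [-0.1, 0.2, -0.7]
opening: 0.0099
gripper_force: 30.0
```

Run:
```python
from cov import *
o=get_obs(); wherek(o); go(fc(43.5,-.5,39.5),Ck,n=3)
```

```text
cover in cas mm [43.7 -0.2 40.9] rot [-0.01  0.01 -0.06] F cas [-0.5  0.1 -0.5]
n 3 row [0.0001, -0.0003, -0.0006, -0.0, 0.0, 0.0001] tot mm [ 0.1 -0.6 -1.3] deg [-0.   0.   0.1]
```

{"op": "play_rows", "data": {
  "deltas": [
    [0.0003,-0.0003,-0.0007,0,0,0],
    [0.0003,-0.0003,-0.0007,0,0,0],
    [0,0,0,0,0,0]
  ]
}}

```text
clock: 33.75
tool_pos: [0.6155, -0.2565, 0.1406]
orientation: [-145.7, 27.3, -115.1]
force: [-1.7, 0.5, 0.2]
opening: 0.0099
gripper_force: 30.0
```

Run:
```python
from cov import *
o=get_obs(); wherek(o); go(fc(0,-.5,39.2),Ck,n=22)
```

```text
cover in cas mm [43.8 -0.2 39.9] rot [ 0.   -0.01 -0.06] F cas [-1.3 -0.8  1. ]
n 22 row [-0.0016, 0.0014, -0.0013, -0.0, 0.0, 0.0] tot mm [-28.   25.1 -22.5] deg [-0.   0.   0.1]
```

It is resting lightly on the ledges at 39.9 mm. I start the slide.

{"op": "play_rows", "data": {
  "deltas": [
    [-0.0016,0.0014,-0.0013,0,0,0],
    [-0.0016,0.0014,-0.0013,0,0,0],
    [-0.0016,0.0014,-0.0013,0,0,0],
    [-0.0016,0.0014,-0.0013,0,0,0],
    [-0.0016,0.0014,-0.0013,0,0,0],
    [-0.0016,0.0014,-0.0013,0,0,0],
    [-0.0016,0.0015,-0.0012,0,0,0],
    [-0.0016,0.0015,-0.0012,0,0,0]
  ]
}}

```text
clock: 34.55
tool_pos: [0.6057, -0.2476, 0.1329]
orientation: [-145.6, 27.3, -115.0]
force: [0.6, -0.4, 5.2]
opening: 0.0097
gripper_force: 30.0
```

Run:
```python
from cov import *
o=get_obs(); wherek(o); cov(40); go(fc(0,-.5,39.2),Ck,n=14)
```

```text
cover in cas mm [28.6 -0.2 39.9] rot [ 0.01 -0.08 -0.08] F cas [3.3 0.1 4.1]
side 2167 [-56.3 -48.1  39.2] [118.   69.   48.8] ((35.2203483581543, 4.178455352783203), (182.77406311035156, 113.7663803100586), 6.903278827667236) z 44.3 slopes deg [-0.31 -0.39]
top 860 [-26.6   4.1  39.2] [117.9  69.6  48.9] ((48.52349853515625, 30.79022789001465), (152.65472412109375, 58.36925506591797), 11.102340698242188) z 43.6 slopes deg [-0.56  1.67]
n 14 row [-0.0016, 0.0014, -0.0013, -0.0, 0.0, 0.0] tot mm [-17.9  16.  -14.6] deg [-0.   0.1  0.1]
```

Forces are small and the leading edge is now under the lips. I carry on sliding.

{"op": "play_rows", "data": {
  "deltas": [
    [-0.0016,0.0015,-0.0012,0,0,0],
    [-0.0016,0.0015,-0.0012,0,0,0],
    [-0.0016,0.0015,-0.0012,0,0,0],
    [-0.0016,0.0015,-0.0012,0,0,0],
    [-0.0016,0.0015,-0.0012,0,0,0],
    [-0.0016,0.0015,-0.0012,0,0,0],
    [-0.0016,0.0015,-0.0012,0,0,0],
    [-0.0016,0.0015,-0.0012,0,0,0],
    [-0.0016,0.0015,-0.0012,0,0,0]
  ]
}}

```text
clock: 35.55
tool_pos: [0.5935, -0.2365, 0.1233]
orientation: [-145.7, 27.3, -115.1]
force: [0.4, 0.6, 3.8]
opening: 0.0098
gripper_force: 30.0
```

Run:
```python
from cov import *
o=get_obs(); wherek(o); go(fc(0,-.5,39.4),Ck,n=5)
```

```text
cover in cas mm [ 9.5 -0.3 39.8] rot [-0.02  0.02 -0.06] F cas [1.8 0.7 3.3]
n 5 row [-0.0015, 0.0013, -0.0013, -0.0, -0.0, 0.0001] tot mm [-6.1  5.2 -5.1] deg [-0.  -0.   0.1]
```

{"op": "play_rows", "data": {
  "deltas": [
    [-0.0016,0.0015,-0.0012,0,0,0],
    [-0.0016,0.0015,-0.0012,0,0,0],
    [-0.0016,0.0015,-0.0012,0,0,0],
    [-0.0012,0.0011,-0.0009,0,0,0],
    [-0.0008,0.0007,-0.0006,0,0,0],
    [0,0,0,0,0,0]
  ]
}}

```text
clock: 36.15
tool_pos: [0.5883, -0.2319, 0.1194]
orientation: [-145.7, 27.3, -115.1]
force: [2.5, -1.8, 1.2]
opening: 0.0097
gripper_force: 30.0
```

{"op": "play_rows", "data": {
  "deltas": [
    [-0.0008,0.0007,-0.0006,0,0,0],
    [-0.0008,0.0007,-0.0006,0,0,0],
    [0,0,0,0,0,0]
  ]
}}

```text
clock: 36.45
tool_pos: [0.5881, -0.2317, 0.1195]
orientation: [-145.5, 27.3, -115.1]
force: [4.9, -4.8, 1.2]
opening: 0.0098
gripper_force: 30.0
```

Run:
```python
from cov import *
o=get_obs(); wherek(o)
```

```text
cover in cas mm [ 1.5 -0.4 40.1] rot [-0.05 -0.18 -0.13] F cas [ 6.5 -0.3 -2.4]
```

{"op": "play_rows", "data": {
  "deltas": [
    [-0.0008,0.0007,-0.0006,0,0,0],
    [-0.0008,0.0007,-0.0006,0,0,0],
    [0,0,0,0,0,0]
  ]
}}

```text
clock: 36.75
tool_pos: [0.5879, -0.2316, 0.1196]
orientation: [-145.3, 27.2, -115.0]
force: [6.7, -6.4, 2.8]
opening: 0.0099
gripper_force: 30.0
```

Run:
```python
from cov import *
o=get_obs(); wherek(o)
ims=[]
for n,b in(("side",(240,190,380,310)),("top",(180,110,300,230))):
    p,d=snapshot(n); m=camera_model(n); W=cloud(d,m); W[...,2]+=.001; q=CR.inv().apply(W.reshape(-1,3)-CP)*1000
    k=(abs(q[:,1])<36)&(q[:,0]>20)&(q[:,0]<75)&(q[:,2]>41)&(q[:,2]<47); print(n,k.sum(),"upper edge x",np.percentile(q[k,0],[95,99,100]).round(1) if k.sum() else "", "z",np.median(q[k,2]) if k.sum() else "")
    k=(abs(q[:,1])<25)&(q[:,2]>60)&(q[:,2]<94)&(abs(q[:,0])<15); print("fin x",k.sum(),np.percentile(q[k,0],[1,50,99]).round(1) if k.sum() else "")
    im=p.copy()
    for c,pts in (((0,0,255),[(-56,-43.5,44),(56,-43.5,44),(56,43.5,44),(-56,43.5,44)]),):
        w=np.array([cas(*t) for t in pts]); w[:,2]-=.001; big=cv2.resize(im[b[1]:b[3],b[0]:b[2]],None,fx=3.3,fy=3.3,interpolation=cv2.INTER_CUBIC)
        u=((proj(w,m)-[b[0],b[1]]+.5)*3.3).astype(np.int32); cv2.polylines(big,[u],True,c,1)
    ims.append(cv2.resize(big,(400,400)) if n=="top" else cv2.copyMakeBorder(big,0,4,0,0,cv2.BORDER_CONSTANT)[:400,:400] if big.shape[1]<=400 else cv2.resize(big,(400,400)))
cv2.imwrite("pics/c4.png",np.hstack(ims))
```

```text
cover in cas mm [ 1.4 -0.4 40.3] rot [-0.07 -0.34 -0.17] F cas [ 9.4 -0.2 -2.2]
side 706 upper edge x [57.7 58.8 61.6] z 44.987780745900764
fin x 315 [-13.    5.6  14.9]
top 162 upper edge x [57.9 59.1 59.4] z 44.02775029885592
fin x 45 [-2.3  5.1 13.9]
```

View pics/c4.png

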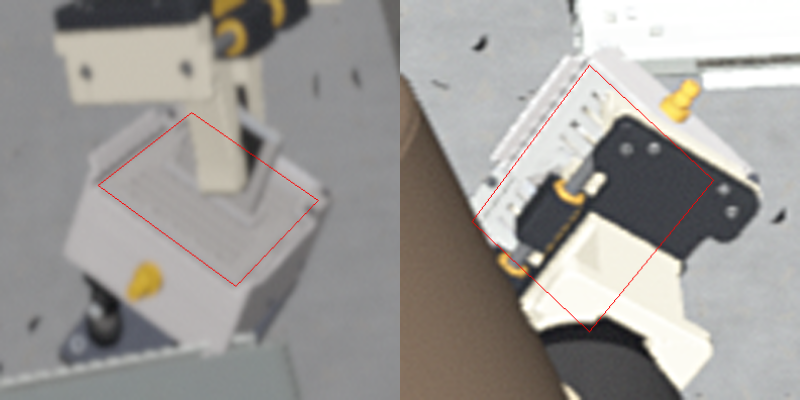

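The cover is within about 1.5 mm of home and resisting with 9 N. I'll push a little more to tell the stop from a snag.

{"op": "play_rows", "data": {
  "deltas": [
    [-0.0008,0.0007,-0.0006,0,0,0],
    [-0.0008,0.0007,-0.0006,0,0,0],
    [-0.0008,0.0007,-0.0006,0,0,0],
    [-0.0008,0.0007,-0.0006,0,0,0],
    [0,0,0,0,0,0]
  ]
}}

```text
clock: 37.35
tool_pos: [0.5876, -0.2312, 0.1199]
orientation: [-145.0, 27.1, -115.0]
force: [11.1, -8.9, 5.2]
opening: 0.0099
gripper_force: 30.0
```

Run:
```python
from cov import *
o=get_obs(); wherek(o)
```

```text
cover in cas mm [ 1.2 -0.4 40.8] rot [-0.09 -0.65 -0.26] F cas [14.9  0.9 -2.6]
```

{"op": "play_rows", "data": {
  "deltas": [
    [0.0016,-0.0014,0.0012,0,0,0],
    [0.0016,-0.0014,0.0012,0,0,0],
    [0.0008,-0.0007,0.0006,0,0,0],
    [0,0,0,0,0,0]
  ]
}}

```text
clock: 37.75
tool_pos: [0.588, -0.2317, 0.1196]
orientation: [-145.4, 27.2, -115.0]
force: [4.6, -4.4, 2.5]
opening: 0.0098
gripper_force: 30.0
```

{"op": "play_rows", "data": {
  "deltas": [
    [0,0,0,0,0,0],
    [0,0,0,0,0,0],
    [0,0,0,0,0,0],
    [0,0,0,0,0,0],
    [0,0,0,0,0,0],
    [0,0,0,0,0,0]
  ],
  "gripper": -0.4
}}

```text
clock: 38.35
tool_pos: [0.5862, -0.2297, 0.1178]
orientation: [-145.7, 27.3, -115.1]
force: [0.6, 0.9, -0.2]
opening: 0.0258
gripper_force: 0.0
```

Run:
```python
from cov import *
o=get_obs(); wherek(o); print(o["opening"]); b=-E_('xyz') if 0 else -R.from_euler('xyz',o["orientation"],degrees=True).apply([0,0,1]); go(o["tool_pos"]+.1*b,R.from_euler('xyz',o["orientation"],degrees=True),n=5)
```

```text
cover in cas mm [-2.  -0.2 40.1] rot [-0.01  0.03 -0.05] F cas [-0.3  1.1 -0. ]
0.025830642374470227
n 5 row [-0.0168, -0.0026, 0.0184, 0.0, 0.0, 0.0] tot mm [-67.1 -10.5  73.4] deg [0. 0. 0.]
```

{"op": "play_rows", "data": {
  "deltas": [
    [-0.0168,-0.0026,0.0184,0,0,0],
    [-0.0168,-0.0026,0.0184,0,0,0],
    [-0.0168,-0.0026,0.0184,0,0,0],
    [-0.0168,-0.0026,0.0184,0,0,0],
    [-0.0168,-0.0026,0.0184,0,0,0],
    [-0.01,-0.03,0.03,0,0,0],
    [-0.01,-0.04,0.03,0,0,0],
    [-0.01,-0.04,0.03,0,0,0],
    [0,0,0,0,0,0]
  ]
}}

```text
clock: 39.25
tool_pos: [0.4955, -0.3327, 0.2675]
orientation: [-145.3, 27.1, -115.0]
force: [0.2, 0.6, -0.2]
opening: 0.0266
gripper_force: 0.0
```

Run:
```python
from cov import *
o=get_obs(); print(o["tool_pos"].round(3)); ims=[]
for n,b in(("side",(250,200,370,320)),("top",(180,110,300,230))):
    p,d=snapshot(n); m=camera_model(n); W=cloud(d,m); W[...,2]+=.001; q=CR.inv().apply(W.reshape(-1,3)-CP)*1000
    k=(abs(q[:,1])<36)&(q[:,0]>20)&(q[:,0]<53)&(q[:,2]>41)&(q[:,2]<47); c=np.linalg.lstsq(np.c_[q[k,:2],np.ones(k.sum())],q[k,2],rcond=None)[0]; print(n,k.sum(),"plate z",c[2].round(1),"slope",np.degrees(c[:2]).round(2))
    k=(abs(q[:,1])<24)&(q[:,2]>87)&(q[:,2]<93)&(abs(q[:,0])<20); print("fin top",k.sum(),np.percentile(q[k],[2,50,98],axis=0).round(1).tolist() if k.sum() else "")
    big=cv2.resize(p[b[1]:b[3],b[0]:b[2]],(400,400),interpolation=cv2.INTER_CUBIC); s=400/120
    def pl(pts,c):
        w=np.array([cas(*t) for t in pts]); w[:,2]-=.001; u=((proj(w,m)-[b[0],b[1]]+.5)*s).astype(np.int32); cv2.polylines(big,[u],True,c,1)
    pl([(-5,-25,90),(5,-25,90),(5,25,90),(-5,25,90)],(0,0,255)); pl([(56,-43.5,44),(56,43.5,44)],(0,0,255))
    ims.append(big)
    k=(q[:,2]>-20); w=W.reshape(-1,3); t=(abs(w[:,0]-.393)<.06)&(abs(w[:,1]+.2225)<.06)&(w[:,2]>.09)&(w[:,2]<.125); print("tamper top",t.sum(),np.median(w[t],0).round(3) if t.sum() else "")
cv2.imwrite("pics/c5.png",np.hstack(ims))
```

```text
[ 0.495 -0.333  0.268]
side 529 plate z 43.3 slope [1.17 0.03]
fin top 133 [[-1.2, -21.6, 87.4], [4.4, 0.2, 89.7], [8.4, 22.8, 91.5]]
tamper top 346 [ 0.4   -0.223  0.106]
top 535 plate z 43.2 slope [0.32 0.12]
fin top 138 [[-2.6, -22.7, 87.3], [2.6, -0.9, 89.1], [7.4, 22.0, 91.5]]
tamper top 0
```

View pics/c5.png

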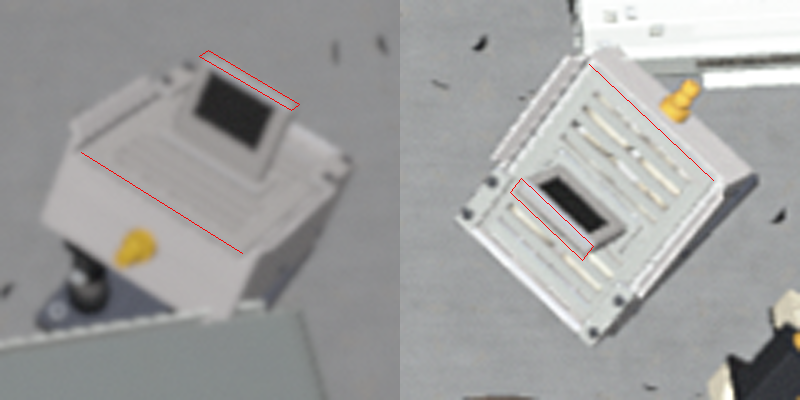

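The fin reads about 2.5 mm upslope of nominal in both views, which could be fit bias or a real gap. I'll check the gap at the stop more closely with the wrist camera.

Run:
```python
from path import *
m=camera_model("wrist"); o=get_obs(); T=E_('xyz',o["orientation"]); W=np.linalg.inv(m["world_to_cam"])
print("cam in tool",T.inv().apply(W[:3,3]-o["tool_pos"]).round(3),"axis in tool",T.inv().apply(W[:3,2]).round(2),"cam pos cas",(CR.inv().apply(W[:3,3]-CP)*1000).round(0))
for t in[(-56,0,44),(56,0,44),(-40,45,50),(-40,-45,50)]: print(t,proj(cas(*t),m).round(0))
# candidate view: same orientation lean 32, from above
for a,pt in((32,(-60,0,190)),(32,(-30,-40,190)),(32,(-60,-60,190))):
    p=cas(*pt); T2=tool(CR,a); check(o,p,T2,6)
    cp=p+T2.apply(T.inv().apply(W[:3,3]-o["tool_pos"])); print(pt,"campos cas",(CR.inv().apply(cp-CP)*1000).round(0))
```

```text
cam in tool [ 0.079  0.001 -0.139] axis in tool [-0.29  0.    0.96] cam pos cas [  70. -275.  273.]
(-56, 0, 44) [[402. 217.]]
(56, 0, 44) [[297. 217.]]
(-40, 45, 50) [[379. 246.]]
(-40, -45, 50) [[399. 192.]]
max step [6.7 1.4 3.8 3.  5.9 7. ] j5max -19.5 cost 0.0 end [ -8.  -4. -37. -36. -20.   4.]
(-60, 0, 190) campos cas [ -61. -140.  266.]
max step [3.7 1.  2.4 0.6 3.4 2.7] j5max -28.8 cost 0.0 end [-19.  -3. -31. -41. -29.  16.]
(-30, -40, 190) campos cas [ -31. -180.  266.]
max step [3.2 1.2 2.9 0.4 3.2 1.5] j5max -29.8 cost 0.0 end [-22.  -4. -33. -44. -30.  21.]
(-60, -60, 190) campos cas [ -61. -200.  266.]
```

Run:
```python
from path import *
o=get_obs(); T2=tool(CR,32); p=cas(0,-50,150); check(o,p,T2,6); go(p,T2,n=4)
```

```text
max step [2.  0.5 1.7 1.  2.5 0.2] j5max -31.7 cost 0.0 end [-25.   4. -26. -46. -32.  25.]
n 4 row [0.0092, 0.0274, -0.0239, 0.0, 0.0001, 0.0002] tot mm [ 29.4  87.5 -76.4] deg [0.  0.1 0.1]
```

{"op": "play_rows", "data": {
  "deltas": [
    [0.0092,0.0274,-0.0239,0,0,0],
    [0.0092,0.0274,-0.0239,0,0,0],
    [0.0092,0.0274,-0.0239,0,0,0],
    [0.0092,0.0274,-0.0239,0,0,0],
    [0,0,0,0,0,0],
    [0,0,0,0,0,0]
  ]
}}

```text
clock: 39.95
tool_pos: [0.5243, -0.239, 0.186]
orientation: [-145.8, 27.3, -115.0]
force: [0.6, -0.5, 1.0]
opening: 0.0263
gripper_force: 0.0
```

Run:
```python
from cov import *
m=camera_model("wrist"); p,d=snapshot("wrist"); np.savez("wr.npz",p=p,d=d,w=m["world_to_cam"])
W=cloud(d,m); q=CR.inv().apply(W.reshape(-1,3)-CP)*1000
for y in(-30,-15,0,15,30):
    k=(abs(q[:,1]-y)<3)&(q[:,2]>20)&(q[:,2]<60)
    r=q[k]
    prof=lambda xs:[(x,(np.median(r[abs(r[:,0]-x)<.75][:,2]).round(1) if (abs(r[:,0]-x)<.75).any() else None)) for x in xs]
    print(y,"low",[str(a[0])+":"+str(a[1]) for a in prof(range(-64,-44,1))]); print("   up",[str(a[0])+":"+str(a[1]) for a in prof(range(50,66,1))])
k=(q[:,2]>86)&(q[:,2]<94)&(abs(q[:,0])<20)&(abs(q[:,1])<30); print("fin",np.percentile(q[k],[1,50,99],axis=0).round(1))
uv=np.array([proj(cas(*t),m)[0] for t in[(-62,-50,50),(-62,50,50),(62,-50,40),(62,50,40)]]); print(uv.round(0))
a=np.clip(uv.min(0)-12,0,None).astype(int); b=(uv.max(0)+12).astype(int); c=p[a[1]:b[1],a[0]:b[0]]; s=min(790/c.shape[1],590/c.shape[0]); cv2.imwrite("pics/w6.png",cv2.resize(c,None,fx=s,fy=s,interpolation=cv2.INTER_CUBIC)); print(a,s)
```

```text
-30 low ['-64:None', '-63:None', '-62:None', '-61:None', '-60:None', '-59:48.6', '-58:48.8', '-57:48.9', '-56:48.6', '-55:45.7', '-54:42.9', '-53:42.6', '-52:43.0', '-51:42.9', '-50:42.9', '-49:42.8', '-48:43.0', '-47:42.8', '-46:42.7', '-45:42.1']
   up ['50:43.0', '51:42.9', '52:42.7', '53:42.6', '54:42.7', '55:42.8', '56:43.0', '57:41.7', '58:None', '59:None', '60:None', '61:None', '62:None', '63:None', '64:None', '65:None']
-15 low ['-64:None', '-63:None', '-62:None', '-61:None', '-60:None', '-59:48.2', '-58:48.4', '-57:49.0', '-56:48.7', '-55:46.5', '-54:43.0', '-53:43.0', '-52:42.9', '-51:42.7', '-50:42.9', '-49:43.1', '-48:43.1', '-47:42.9', '-46:42.3', '-45:41.1']
   up ['50:42.5', '51:42.7', '52:42.7', '53:42.6', '54:42.7', '55:42.8', '56:42.8', '57:38.6', '58:38.6', '59:None', '60:None', '61:None', '62:None', '63:None', '64:None', '65:None']
0 low ['-64:None', '-63:None', '-62:None', '-61:None', '-60:None', '-59:48.2', '-58:49.0', '-57:49.1', '-56:48.7', '-55:46.0', '-54:42.8', '-53:43.0', '-52:42.9', '-51:43.1', '-50:42.9', '-49:42.8', '-48:43.0', '-47:43.1', '-46:42.2', '
[... 505 characters left out ...]
55:42.6', '56:42.4', '57:38.7', '58:38.7', '59:None', '60:None', '61:None', '62:None', '63:None', '64:None', '65:None']
30 low ['-64:None', '-63:None', '-62:None', '-61:None', '-60:None', '-59:48.5', '-58:48.8', '-57:48.8', '-56:48.9', '-55:46.1', '-54:42.8', '-53:43.2', '-52:43.0', '-51:42.6', '-50:42.7', '-49:42.8', '-48:42.8', '-47:42.8', '-46:42.2', '-45:42.2']
   up ['50:42.9', '51:42.8', '52:42.5', '53:42.6', '54:42.8', '55:42.7', '56:42.6', '57:None', '58:None', '59:None', '60:None', '61:None', '62:None', '63:None', '64:None', '65:None']
fin [[ -4.8 -25.5  86.1]
 [  0.5  -5.5  88.4]
 [  5.4  21.5  89.6]]
[[374. 147.]
 [351. 238.]
 [188. 138.]
 [212. 229.]]
[176 126] 3.7799043062200957
```

View pics/w6.png

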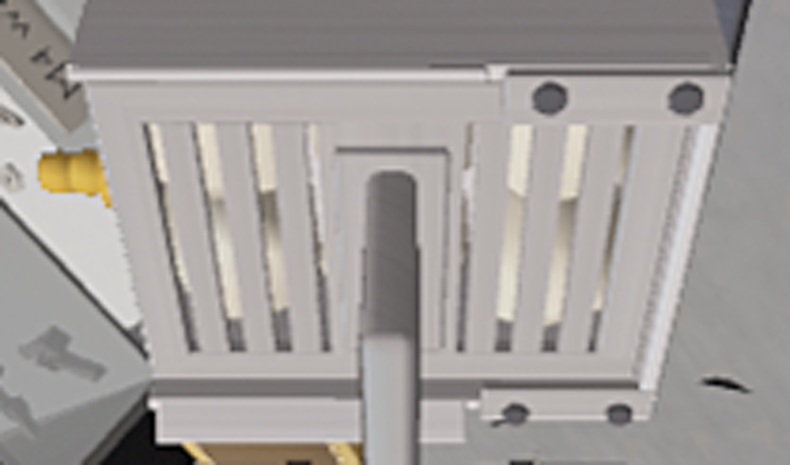

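The picture shows the cover under both lips with no gap at the stop. The depth profile steps straight from plate to stop at x ≈ -55.3, and the plate's upper edge is at 56.7, which is the full 112 mm. The tamper was standing at its place and the arm is clear, so I hand in.

```bash
python3 -c "
from plant import *
print(close_job())"
```

```text
the job is handed in; nothing more can be done
None
```

The job was handed in at about 40 s of the 69 s: all six lumps are pressed level, the tamper stands upright on the table, the cover is under both lips and against the end stop, and the arm never went near the two bottles.

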